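# Change-out at the desk's pen station

### The arm

A 6-joint arm with a two-finger parallel gripper is mounted at the origin on the work surface. World frame = base frame: x ahead of the robot, y to its left, z up, the work surface at z = 0. Lengths are in mm, angles in rad, forces in N, time in s.
With the tool pointing down it reaches from about 400 to 925 mm from the base axis. Payload 12.5 kg.
Tool frame: the origin (TCP) lies midway between the tips of the shut fingers; the grasp point (between the pads) lies 19 mm behind it; y points along the fingers, x is the direction in which the jaws open and shut, and the axes are right-handed (so a half turn about y gives the same grasp; the last joint's range is limited). The gripper opens to 95 mm and grips with 3 to 60 N. Pads are 20 mm wide; open, the fingers measure 119 mm over their backs; the gripper's body (75 mm by 180 mm) begins 59 mm behind the grasp point.
Start: joints at [-1.311, 0.491, 1.559, -0, 1.092, -0.106], TCP at [223.584, -583.658, 214.661] pointing down, gripper open.
Joint ranges: [-3.1, 3.1], [-0.84, 2.19], [0.05, 2.79], [-1.13, 4.28], [0.06, 2.93], [-2.69, 2.69]. Speed limits (rad/s): [2.22, 2.22, 2.79, 3.14, 3.14, 3.14].

### API

Orientations are given as [roll, pitch, yaw] about the fixed x, y, z axes, in that order (R = Rz(yaw) Ry(pitch) Rx(roll)).
In Python, from cell import env, vision, job gives the robot as it stands.
- The arm moves only by the shell command python3 -m crank 'ROWS' [OPENING]. ROWS is JSON, a list of rows, each a list of 6 numbers: the shift along the tool's x, y, z in mm, then the turn, a rotation vector about the tool's x, y, z in degrees. In form: [[x, y, z, rx, ry, rz], ...]. A call has 1 to 5 rows; each row is the pose to reach, as a shift and turn from the pose measured when the call began, along the tool's axes at that moment; what a row does not reach only later rows make up. A row lasts 1/10 s, in which the tool goes at most 50 mm and 8.59 degrees, less where a joint would pass 70% of its speed; a pose out of reach is approached as far as the arm can. A call with a gripper value outside its range is refused whole. OPENING is the opening, from 0 (shut) to 1 (fully open), set as the call begins (- or left out, the last holds). The fingers move at their own pace and stop on an object; the grip force is fixed at half the most. Time passes only in rows, so rows that repeat a pose let the fingers close. It gives the time, the measured TCP pose, the force and the opening at its end, in the units of the state.
- env.state(): the state, without advancing time (a new reading comes with each control period).
- vision.read_camera(name): name is "side" or "top"; returns (picture, depth): 480x640x3 uint8, blue, green, red; 480x640 float32, mm along the optical axis (not along the pixel's ray), 0 where there is no reading.
- vision.calibration(name): a dict with "vertical_fov" (degrees; the focal length in pixels is half the picture's height over the tangent of half this angle, whatever the lens; pixels are square), "cx", "cy" (the principal point, pixels), "pose" (4x4, takes a point from camera to world coordinates). Camera axes: x right, y down, z forward; pixel columns grow to the right and rows downward; lengths in mm; the calibration is good to about 2 mm. A picture is of the moment at which its call begins. calibration takes no time and is no camera call.
- job.job_done(): hands the job in, once; it reports no verdict.
The state is a dict: "t": time; "joints": joint angles; "qvel": joint speeds; "tau": joint torques, N m; "eef_pos": TCP position; "tcp_rot": TCP orientation; "ft_force": force on the tool from outside, world axes, zero at the start; "moment": the same for the moment, N m; "opening": opening from 0.0 (shut) to 1.0 (fully open).
Only numpy, scipy, OpenCV 4.12 (cv2) and the standard library are available. Lean on these libraries where they do the work, as an engineer would, in place of code of your own. Each camera call takes 0.05 s, during which the arm holds its last target.

### The job

Change over the pens on this desk: slide the grey discard box's lid right open, lift the tip tray level by its handle, tip it over the box to about 45 degrees (never past 65) and hold it there until all the dried-out round markers have rolled in, then level it and stand it back squarely in the middle of its pad and slide the lid fully shut again. Lay every fresh highlighter flat in the pen tray that matches its length, the long ones in the longer tray and the short ones in the shorter, side by side lengthwise (before or after the tipping, as you like). Leave the mug and stapler where they are.

Things in the scene. Friction and masses are not known exactly. Their poses are not given: they have to be found in the camera images.
- tray: black plastic tip tray, loose, about 0.16 kg: 120 mm along x, 104 mm along y, walls 30 to 34 mm high, handle above. Origin: centre of its underside, z up. Walls at +y and both x ends; the -y side is the open pouring lip. Floor 4 mm thick, flat in the +y half, rising 10 mm at 12 degrees towards the lip, so round things stay in while level.
- tray_handle (a point): middle of the tray's handle, 85 mm above the tray's origin: a 14 x 14 mm square bar along the tray's x, 108 mm clear between its two posts, open beneath (top at 92 mm). Grip it here from above, closing along the tray's y. Axes as the tray's.
- tray_lip (a point): middle of the tray's pouring lip edge, at y = -50 mm, z = 14 mm from the tray's origin. Tipping = turning the tray about its x axis so that this lip goes down; the markers then roll out over it.
- pad: grey fabric pad, fixed, 140 (x) x 116 (y) x 2 mm: the tray's home. Origin: centre of its underside. At the start the tray stands centred on it, with x and y axes alike.
- bin: grey discard box, fixed: 180 (x) x 160 (y) x 70 mm high, walls and floor 4 mm. Origin: centre of its underside. Its -y side is away from the pad.
- bin_lid (a joint): flat sliding lid on top of the discard box, how far it is open in m: 0 shut (against its stop), 0.165 fully open. It slides to the box's +x in rails, 4 mm thick, top 75.5 mm above the box's origin; stays where left, friction about 1.5 N. Starts shut or slightly ajar.
- lid_knob (a point): the lid's black grip, moving with the lid: an upright block 12 mm thick (x) x 44 mm (y), 30 mm high above the lid; this point is 20 mm above the lid, 10 mm below the block's top; with the lid shut it is at x = -65, y = 0, z = 95.5 mm from the box's origin. Axes as the box's. Can be pinched from above, closing along x.
- row_long: the longer of two low black open pen trays, fixed: outside 136 (x) x 146 (y) x 16 mm high, walls and floor 5 mm thick, so inside 126 (x) x 136 (y), floor 5 mm above the origin (centre of its underside). Up to three long highlighters lie side by side in it along its x; centres at y = -40, 0 and +40 mm leave room for fingers.
- row_short: the shorter of the two low black open pen trays, fixed: outside 101 (x) x 146 (y) x 16 mm high, walls and floor 5 mm thick, so inside 91 (x) x 136 (y), floor 5 mm above the origin (centre of its underside). Up to three short highlighters lie side by side in it along its x, centres at y = -40, 0 and +40 mm.
- mug: white mug on the desk, bystander, 76 mm wide, 90 mm high; origin: centre of its underside
- stapler: black stapler on the desk, bystander, 140 mm long (its y), about 60 mm high; origin: centre of its underside
- marker1: dried-out round marker, white with a black cap, 16 mm in diameter, 100 mm long along its x, 18 g; starts lying in the tip tray along the tray's x, may be absent. Origin: its middle, on its axis.
- marker2: dried-out round marker, white with a black cap, 16 mm in diameter, 100 mm long along its x, 18 g; starts lying in the tip tray along the tray's x, may be absent. Origin: its middle, on its axis.
- marker3: dried-out round marker, white with a black cap, 16 mm in diameter, 100 mm long along its x, 18 g; starts lying in the tip tray along the tray's x, may be absent. Origin: its middle, on its axis.
- long1: long flat-sided highlighter, grey with a black cap at +x, 110 mm long (x), 18 mm wide (y), 16 mm high (z), 25 g, lying on the desk; may be absent. Origin: centre of its volume.
- long2: long flat-sided highlighter, grey with a black cap at +x, 110 mm long (x), 18 mm wide (y), 16 mm high (z), 25 g, lying on the desk; may be absent. Origin: centre of its volume.
- long3: long flat-sided highlighter, grey with a black cap at +x, 110 mm long (x), 18 mm wide (y), 16 mm high (z), 25 g, lying on the desk; may be absent. Origin: centre of its volume.
- short1: short flat-sided highlighter, grey with a black cap at +x, 75 mm long (x), 18 mm wide (y), 16 mm high (z), 25 g, lying on the desk; may be absent. Origin: centre of its volume.
- short2: short flat-sided highlighter, grey with a black cap at +x, 75 mm long (x), 18 mm wide (y), 16 mm high (z), 25 g, lying on the desk; may be absent. Origin: centre of its volume.
- short3: short flat-sided highlighter, grey with a black cap at +x, 75 mm long (x), 18 mm wide (y), 16 mm high (z), 25 g, lying on the desk; may be absent. Origin: centre of its volume.

How it is judged (in metres and radians):
On the way, in this order (a step that is already met when the one before it is completed fails the run):
1. the discard box's sliding lid is open (at least 140 of its 165 mm) (value of joint bin_lid above 0.14 m), for 0.2 s.
2. the tip tray is lifted clear of its pad, level, with every dried-out marker still in it (height (world z) of tray above 0.06 m and angle between tray's own z axis and vertical below 0.2 rad and x of marker1 in the frame of tray between -0.02 and 0.02 m and y of marker1 in the frame of tray between -0.05 and 0.05 m and z of marker1 in the frame of tray between 0.002 and 0.05 m and x of marker2 in the frame of tray between -0.02 and 0.02 m and y of marker2 in the frame of tray between -0.05 and 0.05 m and z of marker2 in the frame of tray between 0.002 and 0.05 m and x of marker3 in the frame of tray between -0.02 and 0.02 m and y of marker3 in the frame of tray between -0.05 and 0.05 m and z of marker3 in the frame of tray between 0.002 and 0.05 m), for 0.2 s.
3. the tray is held tipped at about 45 degrees (35 to 55) with every dried-out marker out of it and lying in the discard box (angle between tray's own z axis and vertical between 0.61 and 0.96 rad and height (world z) of tray above 0.06 m and x of marker1 in the frame of bin between -0.086 and 0.086 m and y of marker1 in the frame of bin between -0.076 and 0.076 m and z of marker1 in the frame of bin between 0 and 0.06 m and x of marker2 in the frame of bin between -0.086 and 0.086 m and y of marker2 in the frame of bin between -0.076 and 0.076 m and z of marker2 in the frame of bin between 0 and 0.06 m and x of marker3 in the frame of bin between -0.086 and 0.086 m and y of marker3 in the frame of bin between -0.076 and 0.076 m and z of marker3 in the frame of bin between 0 and 0.06 m), for 0.3 s.
4. the tray stands level again on its pad (horizontal distance between tray and pad below 0.02 m and z of tray in the frame of pad below 0.008 m and angle between tray's own z axis and vertical below 0.06 rad and angle between the x axis of tray and the x axis of pad, either way round below 0.26 rad and linear speed of tray below 0.02 m/s), for 0.3 s.
At the end, for the whole second after the job is handed in: Every round marker lies in the box, its lid shut (6 mm); the tray is released, level (3 deg) on its pad, within 20 mm of its middle and 15 deg of square; every highlighter lies flat on the floor of its own pen tray, within 20 deg of lengthwise and 20 mm of mid-length; all at rest (all of step 4 and value of joint bin_lid below 0.006 m and x of marker1 in the frame of bin between -0.086 and 0.086 m and y of marker1 in the frame of bin between -0.076 and 0.076 m and z of marker1 in the frame of bin between 0 and 0.06 m and x of marker2 in the frame of bin between -0.086 and 0.086 m and y of marker2 in the frame of bin between -0.076 and 0.076 m and z of marker2 in the frame of bin between 0 and 0.06 m and x of marker3 in the frame of bin between -0.086 and 0.086 m and y of marker3 in the frame of bin between -0.076 and 0.076 m and z of marker3 in the frame of bin between 0 and 0.06 m and x of long1 in the frame of row_long between -0.02 and 0.02 m and y of long1 in the frame of row_long between -0.062 and 0.062 m and z of long1 in the frame of row_long between 0.006 and 0.019 m and angle between long1's own x axis and vertical between 1.42 and 1.72 rad and angle between the x axis of each of long1, long2, long3 and the x axis of row_long, either way round below 0.35 rad and linear speed of each of long1, long2, long3, short1, short2, short3 below 0.02 m/s and x of long2 in the frame of row_long between -0.02 and 0.02 m and y of long2 in the frame of row_long between -0.062 and 0.062 m and z of long2 in the frame of row_long between 0.006 and 0.019 m and angle between long2's own x axis and vertical between 1.42 and 1.72 rad and x of long3 in the frame of row_long between -0.02 and 0.02 m and y of long3 in the frame of row_long between -0.062 and 0.062 m and z of long3 in the frame of row_long between 0.006 and 0.019 m and angle between long3's own x axis and vertical between 1.42 and 1.72 rad and x of short1 in the frame of row_short between -0.02 and 0.02 m and y of short1 in the frame of row_short between -0.062 and 0.062 m and z of short1 in the frame of row_short between 0.006 and 0.019 m and angle between short1's own x axis and vertical between 1.42 and 1.72 rad and angle between the x axis of each of short1, short2, short3 and the x axis of row_short, either way round below 0.35 rad and x of short2 in the frame of row_short between -0.02 and 0.02 m and y of short2 in the frame of row_short between -0.062 and 0.062 m and z of short2 in the frame of row_short between 0.006 and 0.019 m and angle between short2's own x axis and vertical between 1.42 and 1.72 rad and x of short3 in the frame of row_short between -0.02 and 0.02 m and y of short3 in the frame of row_short between -0.062 and 0.062 m and z of short3 in the frame of row_short between 0.006 and 0.019 m and angle between short3's own x axis and vertical between 1.42 and 1.72 rad); the robot touches nothing.
It fails at once if the tray is tipped beyond 65 degrees (angle between tray's own z axis and vertical above 1.135 rad).
It fails at once if the mug is pushed aside by more than 20 mm (distance of mug from where it was at the start of the episode above 0.02 m).
It fails at once if the stapler is pushed aside by more than 20 mm (distance of stapler from where it was at the start of the episode above 0.02 m).
Of marker1, marker2, marker3 only 1 to 3 are there at a start; the rules pass over those that are not, and their reading is None.
Of long1, long2, long3, short1, short2, short3 only 4 to 6 are there at a start; the rules pass over those that are not, and their reading is None.
At some moment in a run one of long1, long2, long3, short1, short2, short3 may be knocked a few centimetres aside while the robot is not near it.
It also fails if it takes over 210 s, if anything falls off the work surface, if the arm or the gripper's body presses on something with over 40 N, if the wrist force passes 120 N, or if a joint passes its speed limit or range.

## Working session

There is one attempt and no reset: what is moved stays moved. The work goes in short steps, Python scripts to look and compute and a shell command to move; the robot and the scene stay as the last step left them, time stands still between calls to the robot, and variables do not carry over. Pictures are saved under pics/ and viewed, and the job is handed in when it is done.

```bash
ls; mkdir -p pics
python3 - <<'E'
from cell import env, vision, job
import cv2,numpy as np
print(env.state())
for n in("side","top"):
    p,d=vision.read_camera(n); cv2.imwrite(f"pics/{n}0.png",p); np.save(f"/tmp/{n}0.npy",d)
    c=vision.calibration(n); print(n,{k:(np.round(v,3).tolist() if k=="pose" else v) for k,v in c.items()}, (d==0).mean())
E
```

```text
pics
{'t': 0.0, 'joints': array([-1.31058332e+00,  4.91556567e-01,  1.55949014e+00,  1.95986359e-05,
        1.09167620e+00, -1.05620059e-01]), 'qvel': array([-0.00028411, -0.000248  ,  0.00055251, -0.00028008, -0.00122983,
       -0.00033353]), 'tau': array([-2.44726492e-03, -6.12641859e+01, -2.58182877e+01,  6.92085782e-02,
        4.81831993e-02, -1.10019812e-04]), 'eef_pos': array([ 223.52695638, -583.38582822,  214.04959241]), 'tcp_rot': array([-1.57065989e+00,  1.12212565e-03, -1.20497223e+00]), 'ft_force': array([ 0.74118247, -0.15471251, -0.19522551]), 'moment': array([0.03853496, 0.05383098, 0.01436521]), 'opening': 0.9984168592380619}
side {'vertical_fov': 44.36264093422532, 'cx': 317.14397905567307, 'cy': 239.70944899602773, 'pose': [[0.937, -0.212, 0.276, 230.852], [-0.349, -0.561, 0.751, -937.015], [-0.004, -0.8, -0.6, 783.579], [0.0, 0.0, 0.0, 1.0]]} 0.0040625
top {'vertical_fov': 43.10826540417363, 'cx': 320.8328639170355, 'cy': 230.17569244188334, 'pose': [[-0.028, -0.981, 0.19, 316.027], [-1.0, 0.029, 0.002, -45.181], [-0.007, -0.19, -0.982, 1279.924], [0.0, 0.0, 0.0, 1.0]]} 0.004013671875
```

View pics/top0.png

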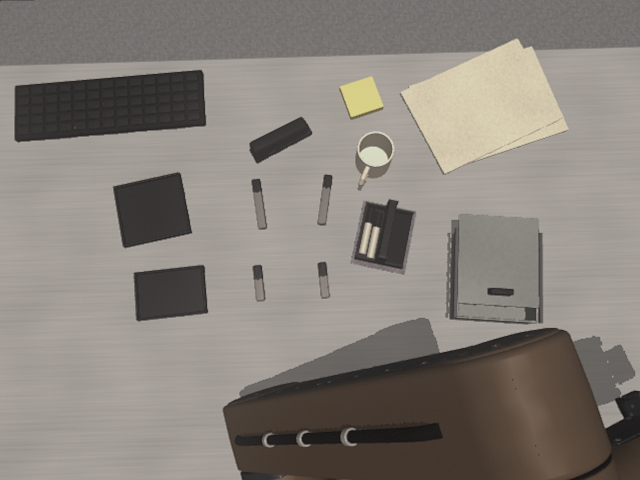

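View pics/side0.png

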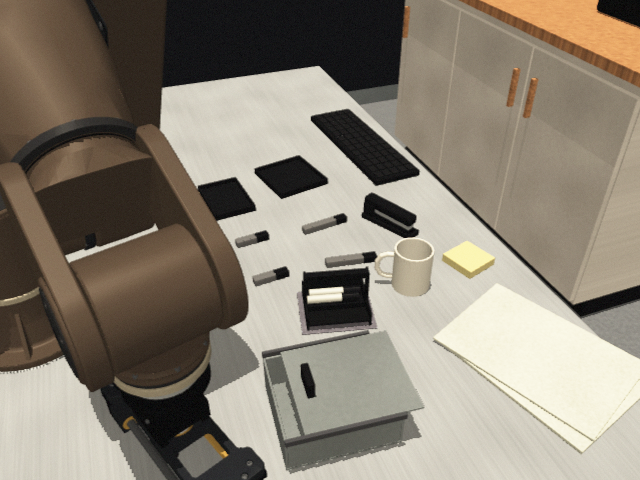

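```bash
cat > h.py <<'E'
import cv2,numpy as np
from cell import env,vision,job
def cal(n):
    c=vision.calibration(n); f=240/np.tan(np.radians(c["vertical_fov"])/2)
    return f,c["cx"],c["cy"],np.array(c["pose"])
def plane(n,uv,z):
    f,cx,cy,P=cal(n); uv=np.atleast_2d(uv).astype(float)
    d=np.c_[(uv[:,0]-cx)/f,(uv[:,1]-cy)/f,np.ones(len(uv))]@P[:3,:3].T
    o=P[:3,3]; return o+d*((z-o[2])/d[:,2])[:,None]
def cloud(n,D):
    f,cx,cy,P=cal(n); v,u=np.mgrid[:480,:640]
    c=np.stack([(u-cx)/f*D,(v-cy)/f*D,D],-1)
    return c@P[:3,:3].T+P[:3,3]
def proj(n,X):
    f,cx,cy,P=cal(n); c=(np.atleast_2d(X)-P[:3,3])@P[:3,:3]
    return c[:,:2]/c[:,2:]*f+[cx,cy]
def rect(n,mask,z):
    "min-area rect of mask's contours mapped to plane z"
    out=[]
    for c in cv2.findContours(mask.astype(np.uint8),cv2.RETR_EXTERNAL,cv2.CHAIN_APPROX_NONE)[0]:
        if len(c)<15: continue
        w=plane(n,c[:,0],z)[:,:2].astype(np.float32)
        (x,y),(a,b),t=cv2.minAreaRect(w)
        if a<b: a,b,t=b,a,t+90
        t=(t+90)%180-90
        out.append((cv2.boundingRect(c),round(x,1),round(y,1),round(a,1),round(b,1),round(t,1)))
    return out
E
python3 - <<'E'
from h import *
p=cv2.imread("pics/top0.png"); D=np.load("/tmp/top0.npy"); C=cloud("top",D)
g=cv2.cvtColor(p,cv2.COLOR_BGR2GRAY)
print("desk z",np.median(C[300:330,300:320,2]))
for (v,u) in [(210,150),(187,151),(292,170),(240,352),(240,365),(236,390),(200,375),(265,500),(292,500),(313,480),(313,530),(150,375),(140,280),(205,260)]:
    print((u,v),g[v,u],np.round(C[v,u],1))
m=(g<70); m[:,:90]=0;m[330:]=0; m[:160]=0;m[:,340:]=0
for z in(0,16): print(z,*rect("top",m,z),sep="\n")
# pens: sat/dark vs desk
hi=(C[...,2]>8)&(C[...,2]<30); hi[310:]=0;hi[:160]=0;hi[:,:215]=0;hi[:,340:]=0
print("pens",*rect("top",hi,16),sep="\n")
dk=(g<125).astype(np.uint8); dk[310:]=0;dk[:165]=0;dk[:,:215]=0;dk[:,340:]=0
print("pens dk",*rect("top",dk,12),sep="\n")
E
```

```text
desk z -0.4788928095222218
(150, 210) 53 [617.9 324.6   3.4]
(151, 187) 53 [668.4 322.9   6.2]
(170, 292) 59 [439.6 277.5   5.3]
(352, 240) 158 [ 5.401e+02 -1.087e+02 -2.000e-01]
(365, 240) 205 [ 535.3 -134.9   22.3]
(390, 236) 56 [ 545.3 -189.6    6. ]
(375, 200) 162 [ 626.2 -161.7    1.1]
(500, 265) 134 [ 467.7 -397.7   75.4]
(500, 292) 62 [ 411.6 -384.5  105.5]
(480, 313) 136 [ 377.5 -369.     2.8]
(530, 313) 65 [ 373.  -461.4   36.9]
(375, 150) 214 [ 737.4 -166.2    6.2]
(280, 140) 52 [750.5  38.3  52.1]
(260, 205) 125 [618.6  85.6  17.1]
0
((134, 266, 74, 55), 439.6, 278.4, 148.7, 101.1, -85.2)
((254, 265, 9, 14), 478.1, 92.9, 27.8, 16.9, -0.4)
((318, 262, 9, 14), 480.3, -43.3, 27.2, 16.3, 5.5)
((252, 179, 10, 13), 666.9, 94.5, 28.2, 17.5, 7.5)
((323, 175, 9, 13), 672.1, -59.2, 27.1, 17.4, -1.8)
((114, 173, 78, 75), 620.5, 321.3, 148.1, 138.2, -78.8)
16
((134, 266, 74, 55), 438.0, 274.3, 146.9, 99.8, -85.2)
((254, 265, 9, 14), 476.0, 91.2, 27.5, 16.7, -0.4)
((318, 262, 9, 14), 478.2, -43.3, 26.9, 16.1, 5.5)
((252, 179, 10, 13), 662.5, 92.8, 27.8, 17.3, 7.5)
((323, 175, 9, 13), 667.7, -59.0, 26.7, 17.2, -1.8)
((114, 173, 78, 75), 616.7, 316.7, 146.2, 136.5, -78.8)
pens
((252, 265, 13, 37), 452.4, 90.9, 75.1, 19.3, 5.3)
((317, 262, 12, 37), 454.7, -44.1, 75.0, 18.3, 4.8)
((251, 179, 15, 51), 622.1, 89.4, 110.8, 18.2, 7.5)
((317, 175, 15, 50), 627.3, -51.8, 110.3, 18.6, -9.5)
pens dk
((252, 265, 14, 37), 453.0, 91.0, 76.1, 20.3, 5.7)
((317, 262, 13, 37), 455.1, -44.4, 76.6, 19.4, 4.1)
((251, 179, 16, 51), 622.6, 89.2, 112.9, 19.8, 7.3)
((317, 174, 16, 52), 627.9, -52.1, 113.3, 19.6, -9.7)
```

Run:
```python
from h import *
p=cv2.imread("pics/top0.png")
cv2.imwrite("pics/z1.png",cv2.resize(p[180:330,340:560],None,fx=3.6,fy=3.6,interpolation=cv2.INTER_CUBIC))
p=cv2.imread("pics/side0.png")
cv2.imwrite("pics/z2.png",cv2.resize(p[250:460,250:430],None,fx=2.8,fy=2.8,interpolation=cv2.INTER_CUBIC))
```

```text
(no output)
```

View pics/z1.png

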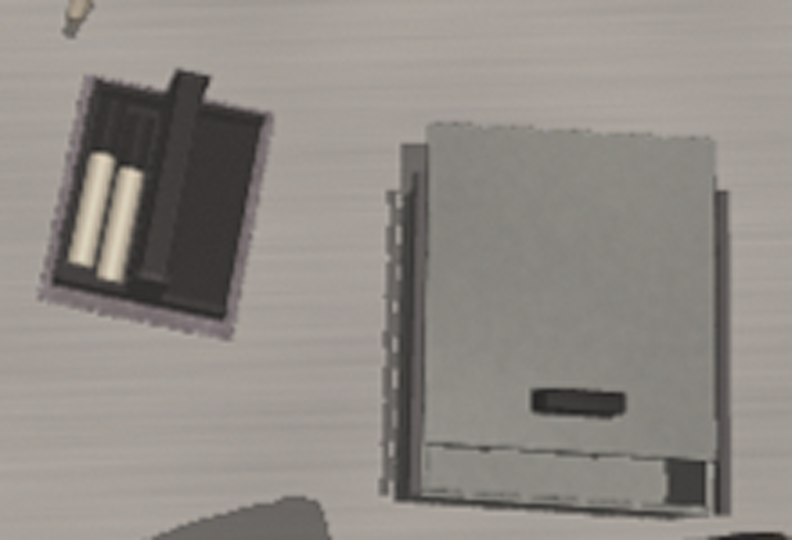

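View pics/z2.png

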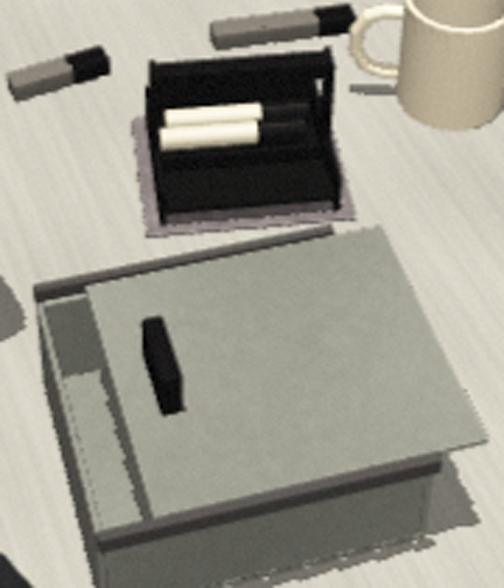

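Run:
```python
from h import *
p=cv2.imread("pics/top0.png"); D=np.load("/tmp/top0.npy"); C=cloud("top",D)
Z=C[...,2]; g=cv2.cvtColor(p,cv2.COLOR_BGR2GRAY)
R=np.zeros(Z.shape,bool); R[205:330,440:560]=1
print("lid",*rect("top",R&(Z>70)&(Z<82)&(g>100),75.5),sep="\n")
print("box all",*rect("top",R&(Z>60)&(Z<120),75),sep="\n")
print("knob",*rect("top",R&(Z>95)&(Z<120),105.5),sep="\n")
print("knobdark",*rect("top",R&(Z>90)&(g<90),105.5),sep="\n")
# front wall/back edges
for u in (470,500,525): print(u,[(v,int(g[v,u]),round(Z[v,u])) for v in range(300,326)])
R[:]=0; R[190:280,345:420]=1
print("handle",*rect("top",R&(Z>80)&(Z<110),92),sep="\n")
hsv=cv2.cvtColor(p,cv2.COLOR_BGR2HSV)
print("tray",*rect("top",R&(g<100),30),sep="\n")
print("pad h",hsv[240,356],hsv[262,380],"desk",hsv[240,345],hsv[280,380])
b=p.astype(int); pm=R&((b[...,2]-b[...,1]>5)|(g<100))&~((b[...,1]-0>1000))
print("pad",*rect("top",pm,2),sep="\n")
w=R&(g>190)&(Z>10)
print("markers",*rect("top",w,20),sep="\n")
```

```text
lid
((515, 320, 9, 2), 357.3, -425.7, 15.6, 1.9, 88.4)
((542, 270, 1, 26), 430.5, -477.7, 49.7, 0.0, -5.5)
((457, 214, 82, 94), 477.7, -394.4, 179.9, 159.5, -5.3)
box all
((452, 214, 91, 110), 462.9, -392.5, 209.9, 176.3, -5.3)
knob
((489, 288, 25, 8), 412.7, -386.5, 46.2, 12.8, 83.9)
knobdark
((538, 328, 20, 2), 339.7, -468.8, 36.1, 1.9, 88.4)
((489, 288, 25, 8), 412.5, -386.5, 46.2, 13.2, 83.9)
470 [(300, 143, 73), (301, 143, 75), (302, 145, 74), (303, 130, 78), (304, 101, 5), (305, 138, 1), (306, 137, 3), (307, 137, 1), (308, 137, 3), (309, 138, 6), (310, 137, 7), (311, 137, 3), (312, 137, 6), (313, 137, 6), (314, 138, 3), (315, 137, 2), (316, 137, 2), (317, 139, 71), (318, 127, 72), (319, 62, 50), (320, 110, 20), (321, 166, 4), (322, 162, -2), (323, 162, -1), (324, 159, 1), (325, 161, -1)]
500 [(300, 137, 73), (301, 137, 78), (302, 137, 78), (303, 135, 76), (304, 132, 75), (305, 112, 72), (306, 104, 6), (307, 141, 2), (308, 141, 4), (309, 139, 3), (310, 140, 6), (311, 139, 0), (312, 139, 2), (313, 138, 4), (314, 139, 2), (315, 139, 7), (316, 138, 1), (317, 135, 1), (318, 128, 0),
[... 175 characters left out ...]
76), (304, 134, 73), (305, 137, 72), (306, 127, 76), (307, 72, 74), (308, 74, -1), (309, 76, 7), (310, 73, 6), (311, 84, 8), (312, 101, 4), (313, 101, 4), (314, 100, 1280), (315, 101, 11), (316, 101, 8), (317, 92, 4), (318, 72, 7), (319, 74, 8), (320, 107, 6), (321, 131, 69), (322, 73, 72), (323, 72, 39), (324, 120, 4), (325, 164, -3)]
handle
((377, 200, 21, 60), 543.9, -174.6, 122.0, 18.9, -13.7)
tray
((354, 200, 60, 70), 550.8, -175.0, 141.1, 104.3, -13.8)
pad h [167  18 127] [18 26 49] desk [ 14  17 161] [ 15  19 165]
pad
((345, 190, 75, 90), 551.0, -174.3, 194.5, 160.3, -2.0)
markers
((369, 228, 9, 29), 531.3, -151.9, 61.7, 5.3, -14.4)
((361, 223, 9, 30), 541.1, -135.6, 63.5, 5.3, -14.2)
```

Run:
```python
from h import *
a=plane("top",[[500,305.5]],75.5)[0]; b=plane("top",[[500,320.7]],70)[0]; print("lid front,box front",a,b)
p=cv2.imread("pics/top0.png"); hsv=cv2.cvtColor(p,cv2.COLOR_BGR2HSV); g=hsv[...,2]
R=np.zeros(g.shape,bool); R[190:285,345:420]=1
m=R&((hsv[...,0]>140)|(hsv[...,0]<5)|(g<120))
m=cv2.morphologyEx(m.astype(np.uint8),cv2.MORPH_OPEN,np.ones((3,3)))
print("pad",rect("top",m,2))
# side view of handle top & markers: knob check
D=np.load("/tmp/side0.npy"); C=cloud("side",D); Z=C[...,2]
R[:]=0; R[260:340,295:380]=1
q=C[R&(Z>86)&(Z<98)]; print("handle side",q.mean(0),np.ptp(q,axis=0),len(q))
R[:]=0; R[355:400,295:320]=1
q=C[R&(Z>92)&(Z<112)]; print("knob side",q.mean(0),len(q))
```

```text
lid front,box front [ 387.53797507 -390.96208866   75.5       ] [ 358.18112645 -390.04884397   70.        ]
pad [((351, 200, 65, 74), 551.8, -177.0, 153.9, 115.8, -13.9)]
handle side [ 546.46330557 -179.95062221   92.44815009] [121.61134054  48.69199954  11.96774051] 545
knob side [ 414.33009497 -394.62054669  103.18682671] 260
```

```bash
cat > go.py <<'E'
import sys,numpy as np
from cell import env
from scipy.spatial.transform import Rotation as Ro
def go(x,y,z,yaw,tilt=0):
    "target TCP in world, tool down at yaw (deg), then tilt about tool z (deg)"
    s=env.state(); R=Ro.from_euler("xyz",s["tcp_rot"])
    T=Ro.from_euler("xyz",[-90,0,yaw],degrees=True)*Ro.from_rotvec([0,0,tilt],degrees=True)
    d=R.inv().apply(np.array([x,y,z])-s["eef_pos"]); r=(R.inv()*T).as_rotvec(degrees=True)
    print("t",round(s["t"],2),"pos",s["eef_pos"].round(1),"rpy",np.degrees(s["tcp_rot"]).round(1),"F",s["ft_force"].round(1),"op",round(s["opening"],3),"q",s["joints"].round(2))
    print("shift",d.round(1),"turn",r.round(1))
if __name__=="__main__": go(*map(float,sys.argv[1:]))
E
python3 go.py 413 -387.5 200 -5.3
```

```text
t 0.1 pos [ 223.5 -583.4  214.1] rpy [-90.    0.1 -69. ] F [-0.2 -1.2 -0.1] op 1.001 q [-1.31  0.49  1.56  0.    1.09 -0.11]
shift [-115.2   14.3  247. ] turn [ -0.  -63.7  -0. ]
```

```bash
python3 -m crank '[[-20,3,45,0,-8,0],[-40,6,85,0,-16,0],[-60,8,125,0,-24,0],[-80,10,170,0,-32,0],[-100,12,215,0,-40,0]]' 1; python3 go.py 413 -387.5 130 -5.3
```

```text
t: 0.6
eef_pos: [389.4, -411.6, 202.0]
tcp_rot: [-1.57, 0.001, -0.502]
ft_force: [0.5, -0.3, 0.3]
opening: 1.002
t 0.6 pos [ 389.4 -411.6  202. ] rpy [-90.    0.1 -28.7] F [ 0.5 -0.3  0.3] op 1.002 q [-0.93  0.42  1.72  0.    1.   -0.43]
shift [ 9.1 72.  32.4] turn [ -0.1 -23.4  -0. ]
```

```bash
python3 -m crank '[[3,20,10,0,-8,0],[6,40,20,0,-16,0],[9,60,32,0,-23.4,0],[9,72,32.4,0,-23.4,0],[9,72,32.4,0,-23.4,0]]'; python3 go.py 413 -387.5 81 -5.3
```

```text
t: 1.1
eef_pos: [412.4, -387.0, 128.6]
tcp_rot: [-1.568, 0.003, -0.097]
ft_force: [0.4, 0.1, 0.6]
opening: 0.998
t 1.1 pos [ 412.4 -387.   128.6] rpy [-89.8   0.1  -5.5] F [0.4 0.1 0.6] op 0.998 q [-0.87  0.51  1.8   0.    0.84 -0.77]
shift [ 0.8 47.6 -0.5] turn [-0.2 -0.2 -0.1]
```

Run:
```python
from h import *
p,d=vision.read_camera("side"); cv2.imwrite("pics/s1.png",cv2.resize(p[230:470,180:480],None,fx=2.5,fy=2.5))
```

```text
(no output)
```

View pics/s1.png

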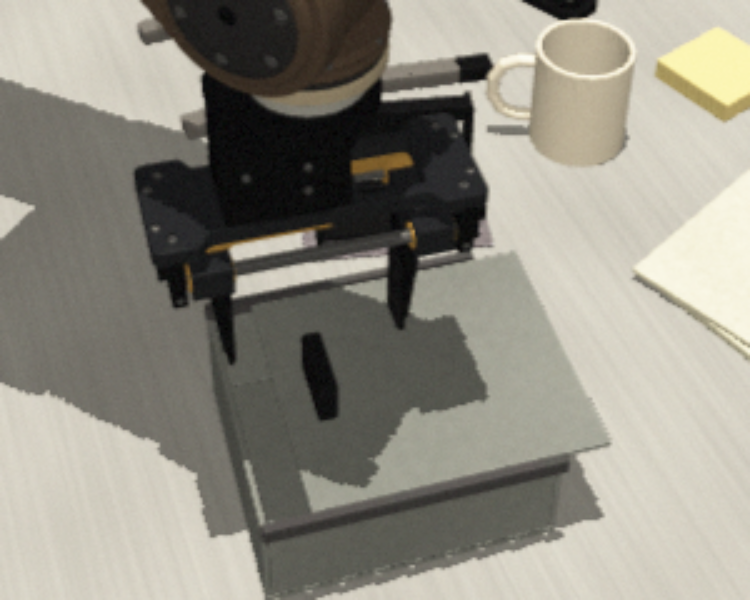

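```bash
python3 -m crank '[[0.8,25,-0.5,0,0,0],[0.8,46,-0.5,0,0,0],[0.8,46,-0.5,0,0,0]]' 0.5; python3 -m crank '[[0,0,0,0,0,0],[0,0,0,0,0,0],[0,0,0,0,0,0],[0,0,0,0,0,0],[0,0,0,0,0,0]]' 0;python3 go.py 413 -387.5 82 -5.3
```

```text
t: 1.45
eef_pos: [412.3, -388.2, 82.6]
tcp_rot: [-1.567, 0.003, -0.1]
ft_force: [-0.6, 0.5, 1.1]
opening: 0.805
t: 1.95
eef_pos: [412.4, -388.3, 83.1]
tcp_rot: [-1.568, 0.003, -0.1]
ft_force: [-0.7, -0.2, 0.7]
opening: 0.378
t 1.95 pos [ 412.4 -388.3   83.1] rpy [-89.8   0.2  -5.7] F [-0.7 -0.2  0.7] op 0.378 q [-0.87  0.58  1.83  0.    0.74 -0.77]
shift [0.5 1.1 0.9] turn [-0.2 -0.4 -0.2]
```

```bash
python3 -m crank '[[0,0,0,0,0,0],[0,0,0,0,0,0],[0,0,0,0,0,0],[0,0,0,0,0,0],[0,0,0,0,0,0]]' 0;python3 go.py 542.4 -400 83 -5.3
```

```text
t: 2.45
eef_pos: [412.6, -388.4, 83.1]
tcp_rot: [-1.568, 0.003, -0.1]
ft_force: [1.2, 1.0, 0.4]
opening: 0.123
t 2.45 pos [ 412.6 -388.4   83.1] rpy [-89.8   0.1  -5.7] F [1.2 1.  0.4] op 0.123 q [-0.87  0.58  1.83  0.    0.74 -0.77]
shift [130.3  -0.2   1.3] turn [-0.2 -0.4 -0.1]
```

```bash
python3 -m crank '[[15,0,0.2,0,0,0],[40,0,0.4,0,0,0],[65,0,0.6,0,0,0],[90,0,1,0,0,0],[110,0,1,0,0,0]]';python3 go.py 543 -400.3 83 -5.3
```

```text
t: 2.95
eef_pos: [524.3, -398.6, 83.1]
tcp_rot: [-1.569, 0.002, -0.099]
ft_force: [-3.1, -2.2, 4.1]
opening: 0.124
t 2.95 pos [ 524.3 -398.6   83.1] rpy [-89.9   0.1  -5.7] F [-3.1 -2.2  4.1] op 0.124 q [-0.75  0.68  1.59  0.    0.87 -0.65]
shift [18.8  0.1  0.1] turn [-0.1 -0.4 -0.1]
```

```bash
python3 -m crank '[[8,0,0,0,0,0],[15,0,0,0,0,0],[19,0,0,0,0,0],[19,0,0,0,0,0]]';python3 -m crank '[[0,0,0,0,0,0],[0,0,0,0,0,0],[0,0,0,0,0,0],[0,0,0,0,0,0]]' 0.5;  python3 go.py 543 -400.3 83 -5.3
```

```text
t: 3.35
eef_pos: [543.5, -400.4, 83.1]
tcp_rot: [-1.569, 0.001, -0.099]
ft_force: [1.4, 0.3, 2.4]
opening: 0.126
t: 3.75
eef_pos: [543.2, -400.3, 83.0]
tcp_rot: [-1.568, 0.002, -0.099]
ft_force: [0.1, -0.0, 0.5]
opening: 0.4
t 3.75 pos [ 543.2 -400.3   83. ] rpy [-89.9   0.1  -5.7] F [ 0.1 -0.   0.5] op 0.4 q [-0.73  0.7   1.54  0.    0.9  -0.63]
shift [-0.2  0.   0. ] turn [-0.1 -0.4 -0.1]
```

```bash
python3 -m crank '[[0,-40,0,0,0,0],[-20,-85,5,0,8,0],[-45,-90,10,0,16,0],[-70,-90,15,0,24,0],[-100,-90,20,0,32,0]]' 1;python3 go.py 442.5 -373 175 -95.3
```

```text
t: 4.25
eef_pos: [445.1, -370.4, 173.6]
tcp_rot: [-1.57, 0.002, -0.663]
ft_force: [-0.9, -0.7, 0.3]
opening: 0.825
t 4.25 pos [ 445.1 -370.4  173.6] rpy [-89.9   0.1 -38. ] F [-0.9 -0.7  0.3] op 0.825 q [-0.81  0.47  1.72  0.    0.95 -0.15]
shift [-0.4 -1.4 -3.6] turn [ 0.  57.3 -0.1]
```

```bash
python3 -m crank '[[0,-1,-3,0,8,0],[0,-1,-3,0,16,0],[0,-1,-3,0,24,0],[0,-1,-3,0,32,0],[0,-1,-3,0,40,0]]' 1;python3 -m crank '[[0,0,0,0,8.5,0],[0,0,0,0,17.3,0],[0,0,0,0,17.3,0]]'; python3 go.py 442.5 -373 175 -95.3 45
```

```text
t: 4.75
eef_pos: [443.1, -372.7, 174.7]
tcp_rot: [-1.571, 0.002, -1.368]
ft_force: [0.0, -1.1, 0.3]
opening: 0.999
t: 5.05
eef_pos: [442.9, -372.7, 174.7]
tcp_rot: [-1.572, 0.002, -1.672]
ft_force: [-0.5, 0.5, 0.7]
opening: 0.997
t 5.05 pos [ 442.9 -372.7  174.7] rpy [-90.1   0.1 -95.8] F [-0.5  0.5  0.7] op 0.997 q [-0.81  0.47  1.72  0.    0.95  0.86]
shift [ 0.3 -0.3 -0.4] turn [-0.1 -0.5 44.9]
```

```bash
python3 -m crank '[[0,0,0,0,0,8],[0,0,0,0,0,16],[0,0,0,0,0,24],[0,0,0,0,0,32],[0,0,0,0,0,40]]' 1;python3 -m crank '[[0,0,0,0,0,4],[0,0,0,0,0,5],[0,0,0,0,0,5]]'; python3 go.py 442.5 -373 175 -95.3 45
```

```text
t: 5.55
eef_pos: [442.9, -373.2, 175.3]
tcp_rot: [-1.566, 0.705, -1.666]
ft_force: [0.6, 0.5, 0.8]
opening: 1.001
t: 5.85
eef_pos: [442.7, -373.4, 174.7]
tcp_rot: [-1.565, 0.792, -1.664]
ft_force: [-0.4, 0.3, -0.7]
opening: 1.0
t 5.85 pos [ 442.7 -373.4  174.7] rpy [-89.6  45.4 -95.3] F [-0.4  0.3 -0.7] op 1.0 q [-1.02  0.73  1.45  0.45  1.64  0.52]
shift [-0.4  0.  -0.3] turn [-0.4 -0.  -0.4]
```

```bash
python3 -m crank '[[0,0,0,0,0,-8],[0,0,0,0,0,-16],[0,0,0,0,0,-24],[0,0,0,0,0,-32],[0,0,0,0,0,-40]]' 1;python3 go.py 544 -176 180 -103.7
```

```text
t: 6.35
eef_pos: [443.4, -373.2, 176.8]
tcp_rot: [-1.562, 0.084, -1.664]
ft_force: [0.0, -0.6, -0.3]
opening: 0.998
t 6.35 pos [ 443.4 -373.2  176.8] rpy [-89.5   4.8 -95.3] F [ 0.  -0.6 -0.3] op 0.998 q [-0.85  0.48  1.69  0.08  1.02  0.78]
shift [-205.3   14.8   81.7] turn [-0.1  8.3 -4.9]
```

```bash
python3 -m crank '[[-42,3,16,0,2,-5],[-84,6,33,0,4,-5],[-126,9,50,0,6,-5],[-165,12,66,0,8.3,-5],[-205,15,82,0,8.3,-5]]' 1;python3 -m crank '[[0,0,0,0,0,0],[0,0,0,0,0,0]]'; python3 go.py 544 -176 68 -103.7
python3 - <<'E'
from h import *
p,d=vision.read_camera("side"); cv2.imwrite("pics/s2.png",cv2.resize(p[130:370,180:480],None,fx=2.5,fy=2.5))
E
```

```text
t: 6.85
eef_pos: [545.1, -173.9, 181.3]
tcp_rot: [-1.565, -0.004, -1.808]
ft_force: [0.2, -0.2, 0.6]
opening: 0.996
t: 7.05
eef_pos: [545.5, -172.6, 182.4]
tcp_rot: [-1.562, -0.005, -1.803]
ft_force: [-0.4, 0.4, 0.4]
opening: 0.996
t 7.05 pos [ 545.5 -172.6  182.4] rpy [ -89.5   -0.3 -103.3] F [-0.4  0.4  0.4] op 0.996 q [-0.42  0.45  1.73 -0.    0.95  1.38]
shift [  3.1 114.4  -1.7] turn [-0.5  0.4  0.3]
```

View pics/s2.png

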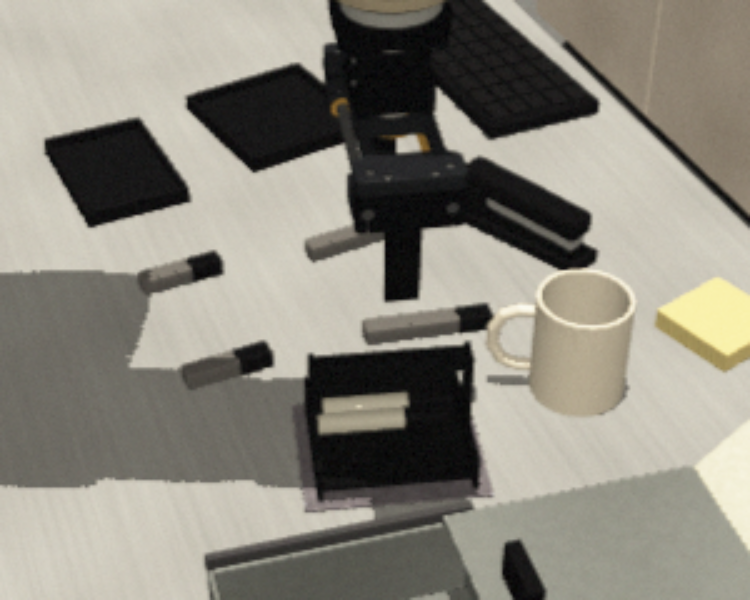

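```bash
python3 -m crank '[[2,40,-1,-0.5,0.4,0.3],[3,80,-1.7,-0.5,0.4,0.3],[3.1,114,-1.7,-0.5,0.4,0.3],[3.1,114,-1.7,-0.5,0.4,0.3],[3.1,114,-1.7,-0.5,0.4,0.3]]' 0.4; python3 go.py 544 -176 68 -103.7
```

```text
t: 7.6
eef_pos: [543.4, -178.0, 68.9]
tcp_rot: [-1.571, 0.0, -1.813]
ft_force: [-0.1, -0.8, 0.9]
opening: 0.633
t 7.6 pos [ 543.4 -178.    68.9] rpy [ -90.     0.  -103.9] F [-0.1 -0.8  0.9] op 0.633 q [-0.43  0.6   1.83  0.    0.71  1.38]
shift [-2.   0.9  0.1] turn [ 0.  -0.2 -0. ]
```

```bash
python3 -m crank '[[-1.5,0,0,0,0,0],[-1.5,0,0,0,0,0],[-1.5,0,0,0,0,0],[-1.5,0,0,0,0,0],[-1.5,0,0,0,0,0]]' 0;python3 -m crank '[[0,0,0,0,0,0],[0,0,0,0,0,0],[0,0,0,0,0,0],[0,0,0,0,0,0],[0,0,0,0,0,0]]' 0; python3 go.py 544 -176 68 -103.7
```

```text
t: 8.1
eef_pos: [543.9, -176.5, 69.3]
tcp_rot: [-1.571, 0.0, -1.813]
ft_force: [-0.2, -0.1, -1.0]
opening: 0.214
t: 8.6
eef_pos: [543.9, -176.4, 69.3]
tcp_rot: [-1.571, 0.0, -1.813]
ft_force: [-1.2, 1.0, 2.3]
opening: 0.146
t 8.6 pos [ 543.9 -176.4   69.3] rpy [ -90.     0.  -103.9] F [-1.2  1.   2.3] op 0.146 q [-0.43  0.6   1.83  0.    0.71  1.38]
shift [-0.4  1.3 -0. ] turn [-0.  -0.2 -0. ]
```

```bash
python3 -m crank '[[0,-5,0,0,0,0],[0,-20,0,0,0,0],[0,-40,0,0,0,0],[0,-60,0,0,0,0],[0,-80,0,0,0,0]]' 0;python3 -m crank '[[0,-20,0,0,0,0],[0,-38,0,0,0,0],[0,-46,0,0,0,0],[0,-46,0,0,0,0]]' 0; python3 go.py 443 -367 190 -95.3
python3 - <<'E'
from h import *
p,d=vision.read_camera("side"); cv2.imwrite("pics/s3.png",cv2.resize(p[130:370,180:480],None,fx=2.5,fy=2.5))
E
```

```text
t: 9.1
eef_pos: [543.7, -176.5, 150.2]
tcp_rot: [-1.571, 0.0, -1.813]
ft_force: [-0.1, -0.8, -1.5]
opening: 0.147
t: 9.5
eef_pos: [544.0, -176.6, 197.0]
tcp_rot: [-1.569, 0.0, -1.813]
ft_force: [0.3, -0.9, -2.2]
opening: 0.145
t 9.5 pos [ 544.  -176.6  197. ] rpy [ -89.9    0.  -103.9] F [ 0.3 -0.9 -2.2] op 0.145 q [-0.43  0.43  1.71  0.    0.99  1.38]
shift [209.    6.9 -52.4] turn [-0.1 -8.6  0. ]
```

View pics/s3.png

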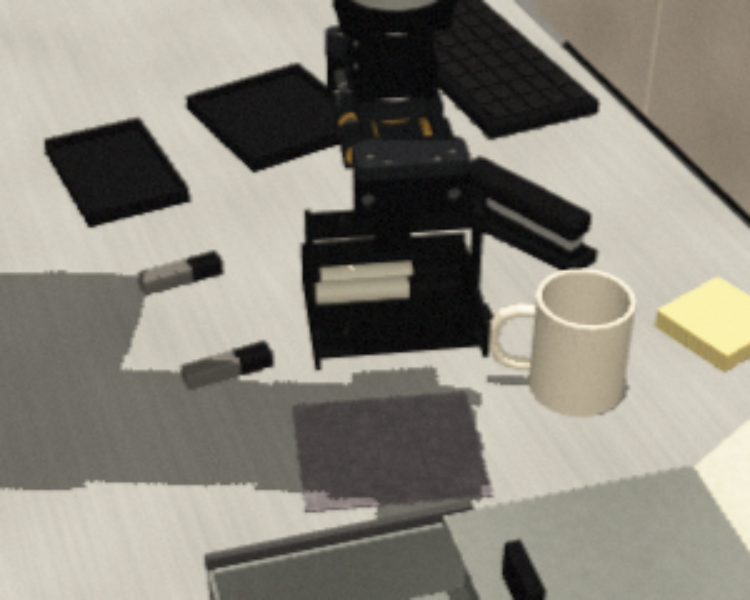

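```bash
python3 -m crank '[[6,0,-1.5,0,0,0],[18,0,-4,0,-1,0],[34,0,-8,0,-2,0],[50,0,-12,0,-3,0],[66,0,-16,0,-4,0]]' 0;python3 -m crank '[[16,1,-4,0,-1,0],[32,2,-8,0,-2,0],[48,3,-12,0,-3,0],[64,4,-16,0,-4,0],[80,5,-20,0,-4.5,0]]' 0; python3 go.py 443 -367 180 -95.3
```

```text
t: 10.05
eef_pos: [511.4, -237.4, 194.9]
tcp_rot: [-1.573, 0.001, -1.742]
ft_force: [0.4, 0.2, -2.0]
opening: 0.144
t: 10.55
eef_pos: [477.2, -313.5, 188.7]
tcp_rot: [-1.574, 0.002, -1.663]
ft_force: [-0.2, -0.4, -1.5]
opening: 0.145
t 10.55 pos [ 477.2 -313.5  188.7] rpy [-90.2   0.1 -95.3] F [-0.2 -0.4 -1.5] op 0.145 q [-0.7   0.44  1.72 -0.    0.98  0.97]
shift [ 56.4   8.7 -29.1] turn [ 0.2  0.  -0.1]
```

```bash
python3 -m crank '[[15,2,-8,0,0,0],[30,4,-16,0,0,0],[43,6,-23,0,0,0],[52,8,-27,0,0,0],[56,9,-29,0,0,0]]' 0;python3 -m crank '[[0,0,0,0,0,0],[0,0,0,0,0,0],[0,0,0,0,0,0]]' 0; python3 go.py 443 -367 180 -95.3 45
python3 - <<'E'
from h import *
p,d=vision.read_camera("side"); cv2.imwrite("pics/s4.png",cv2.resize(p[200:440,180:480],None,fx=2.5,fy=2.5))
E
```

```text
t: 11.05
eef_pos: [442.6, -367.4, 179.3]
tcp_rot: [-1.574, 0.002, -1.664]
ft_force: [0.4, 0.4, -1.2]
opening: 0.145
t: 11.35
eef_pos: [442.8, -367.0, 179.4]
tcp_rot: [-1.574, 0.002, -1.663]
ft_force: [0.5, 0.7, -2.5]
opening: 0.142
t 11.35 pos [ 442.8 -367.   179.4] rpy [-90.2   0.1 -95.3] F [ 0.5  0.7 -2.5] op 0.142 q [-0.81  0.46  1.72 -0.    0.96  0.86]
shift [-0.  -0.6  0.2] turn [ 0.2 -0.1 44.9]
```

View pics/s4.png

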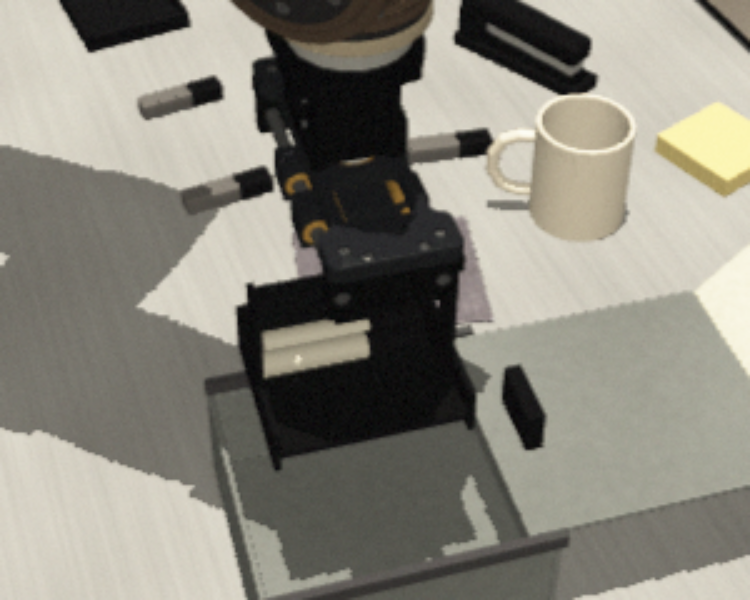

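```bash
python3 -m crank '[[0,0,0,0,0,4],[0,0,0,0,0,8],[0,0,0,0,0,12],[0,0,0,0,0,16],[0,0,0,0,0,20]]' 0;python3 -m crank '[[0,0,0,0,0,5],[0,0,0,0,0,10],[0,0,0,0,0,15],[0,0,0,0,0,20],[0,0,0,0,0,24]]' 0; python3 -m crank '[[0,0,0,0,0,1],[0,0,0,0,0,1],[0,0,0,0,0,1],[0,0,0,0,0,1],[0,0,0,0,0,1]]' 0; python3 go.py 443 -367 180 -95.3 45
python3 - <<'E'
from h import *
p,d=vision.read_camera("side"); cv2.imwrite("pics/s5.png",cv2.resize(p[200:440,180:480],None,fx=2.5,fy=2.5))
E
```

```text
t: 11.9
eef_pos: [443.2, -366.8, 179.7]
tcp_rot: [-1.574, 0.353, -1.663]
ft_force: [-0.2, 0.3, -2.3]
opening: 0.144
t: 12.4
eef_pos: [443.4, -367.0, 179.6]
tcp_rot: [-1.574, 0.775, -1.665]
ft_force: [-0.3, -0.2, -1.6]
opening: 0.144
t: 12.9
eef_pos: [443.6, -366.7, 180.2]
tcp_rot: [-1.573, 0.791, -1.664]
ft_force: [1.2, -0.6, -1.6]
opening: 0.144
t 12.9 pos [ 443.6 -366.7  180.2] rpy [-90.1  45.3 -95.3] F [ 1.2 -0.6 -1.6] op 0.144 q [-1.01  0.72  1.45  0.44  1.64  0.52]
shift [ 0.3 -0.1 -0.6] turn [ 0.1 -0.  -0.3]
```

View pics/s5.png

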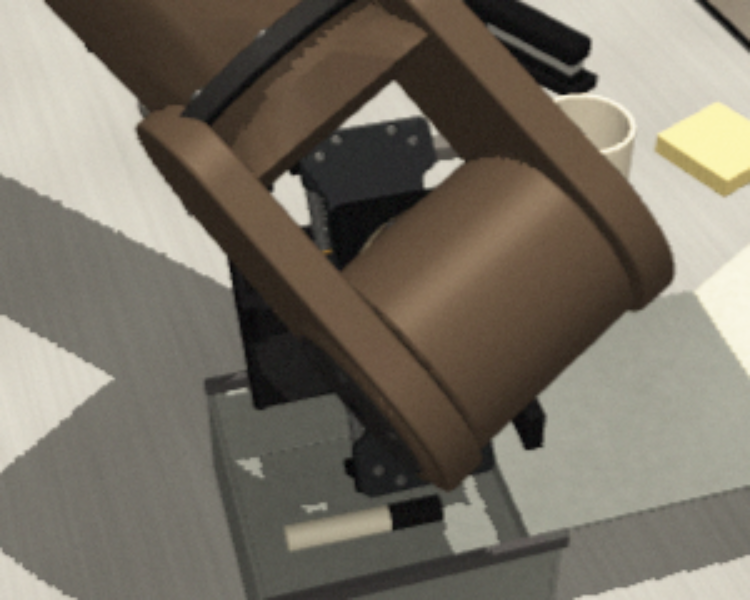

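```bash
python3 -m crank '[[0,0,0,0,0,2],[0,0,0,0,0,3],[0,0,0,0,0,3],[0,0,0,0,0,3],[0,0,0,0,0,3]]' 0; python3 -m crank '[[0,0,0,0,0,0],[0,0,0,0,0,0],[0,0,0,0,0,0],[0,0,0,0,0,0],[0,0,0,0,0,0]]' 0
python3 - <<'E'
from h import *
p,d=vision.read_camera("top"); cv2.imwrite("pics/t5.png",cv2.resize(p[180:380,340:600],None,fx=3,fy=3))
p,d=vision.read_camera("side"); cv2.imwrite("pics/s6.png",cv2.resize(p[320:480,220:440],None,fx=3.5,fy=3.5))
E
```

```text
t: 13.45
eef_pos: [443.6, -366.8, 180.0]
tcp_rot: [-1.574, 0.844, -1.664]
ft_force: [0.7, -0.6, -2.5]
opening: 0.148
t: 13.95
eef_pos: [443.6, -366.8, 180.1]
tcp_rot: [-1.574, 0.844, -1.664]
ft_force: [-0.3, -1.1, -1.8]
opening: 0.148
```

View pics/t5.png

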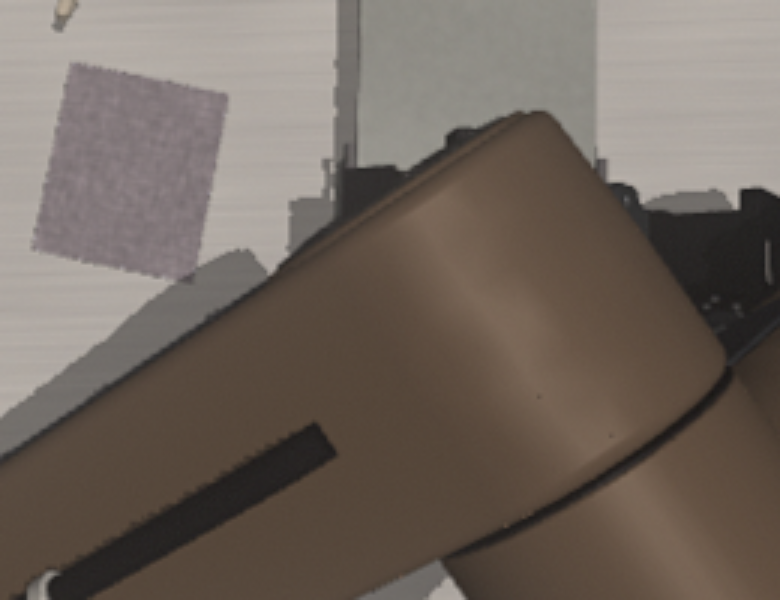

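View pics/s6.png

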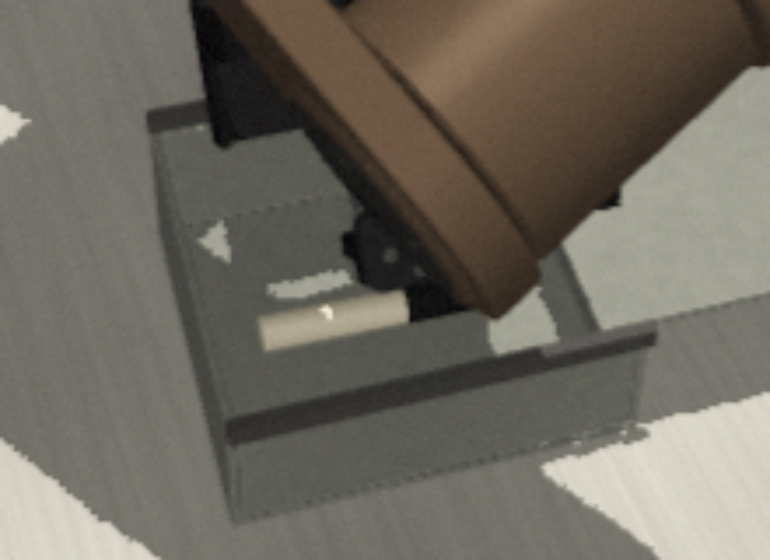

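```bash
python3 -m crank '[[0,0,0,0,0,-8],[0,0,0,0,0,-16],[0,0,0,0,0,-24],[0,0,0,0,0,-32],[0,0,0,0,0,-40]]' 0;python3 -m crank '[[0,-20,0,0,0,-6],[-20,-25,0,0,0,-8.3],[-40,-25,0,0,0,-8.3],[-70,-25,0,0,0,-8.3],[-100,-25,0,0,0,-8.3]]' 0
python3 go.py 543.9 -176.4 180 -103.9
python3 - <<'E'
from h import *
p,d=vision.read_camera("top"); cv2.imwrite("pics/t6.png",p)
hsv=cv2.cvtColor(p,cv2.COLOR_BGR2HSV); R=np.zeros(hsv.shape[:2],bool); R[190:285,345:425]=1
m=R&((hsv[...,0]>130)|(hsv[...,0]<5))
m=cv2.morphologyEx(m.astype(np.uint8),cv2.MORPH_OPEN,np.ones((3,3)))
print("pad",rect("top",m,2))
p=cv2.imread("pics/t5.png"); s=cv2.resize(p,(260,200)); full=np.zeros((480,640,3),np.uint8); full[180:380,340:600]=s
hsv=cv2.cvtColor(full,cv2.COLOR_BGR2HSV); m=R&(hsv[...,1]>20)&((hsv[...,0]>130)|(hsv[...,0]<5))
m=cv2.morphologyEx(m.astype(np.uint8),cv2.MORPH_OPEN,np.ones((3,3)))
print("pad before",rect("top",m,2))
p,d=vision.read_camera("side"); cv2.imwrite("pics/s7.png",cv2.resize(p[200:480,180:500],None,fx=2.1,fy=2.1))
E
```

```text
t: 14.55
eef_pos: [443.7, -367.1, 180.9]
tcp_rot: [-1.571, 0.14, -1.662]
ft_force: [-0.0, -0.2, -1.1]
opening: 0.145
t: 15.05
eef_pos: [452.1, -270.3, 219.2]
tcp_rot: [-1.572, -0.003, -1.663]
ft_force: [0.9, 0.3, -1.9]
opening: 0.145
t 15.05 pos [ 452.1 -270.3  219.2] rpy [-90.1  -0.2 -95.3] F [ 0.9  0.3 -1.9] op 0.145 q [-0.66  0.35  1.79 -0.    1.    1.  ]
shift [-102.    38.8   82.9] turn [0.1 8.6 0.2]
pad [((411, 246, 13, 20), 502.3, -245.2, 41.2, 25.5, -3.2), ((420, 232, 5, 5), 548.4, -258.5, 8.8, 8.5, -3.4), ((351, 201, 65, 73), 544.6, -176.2, 139.7, 117.8, -14.0)]
pad before []
```

View pics/t6.png

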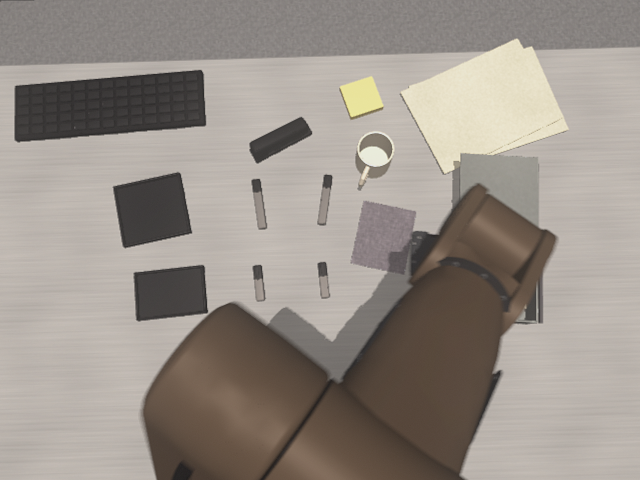

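View pics/s7.png

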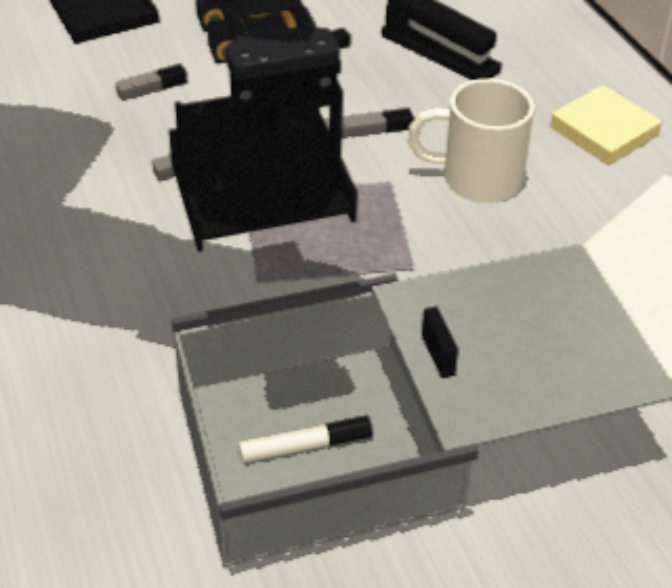

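```bash
python3 -m crank '[[-20,8,16,0,2,0],[-42,16,34,0,4,0],[-65,24,52,0,6,0],[-88,32,70,0,8,0],[-102,39,83,0,8.6,0]]' 0;python3 -m crank '[[0,0,0,0,0,0],[0,0,0,0,0,0]]' 0
python3 go.py 544 -176.4 70 -103.9
python3 - <<'E'
from h import *
p,d=vision.read_camera("top"); cv2.imwrite("pics/t7.png",cv2.resize(p[130:380,340:600],None,fx=2.4,fy=2.4))
E
```

```text
t: 15.65
eef_pos: [544.8, -173.5, 179.3]
tcp_rot: [-1.573, -0.001, -1.811]
ft_force: [-0.8, -0.6, -1.8]
opening: 0.143
t: 15.85
eef_pos: [544.5, -173.7, 178.5]
tcp_rot: [-1.575, -0.001, -1.81]
ft_force: [0.6, -0.6, -1.2]
opening: 0.144
t 15.85 pos [ 544.5 -173.7  178.5] rpy [ -90.2   -0.  -103.7] F [ 0.6 -0.6 -1.2] op 0.144 q [-0.42  0.46  1.73 -0.    0.96  1.39]
shift [  2.7 108.5   0.6] turn [0.2 0.2 0. ]
```

View pics/t7.png

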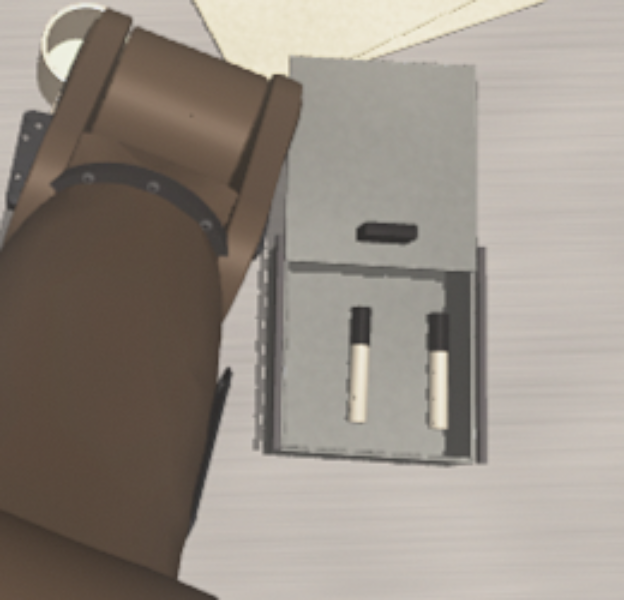

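Both markers lie in the box (crop (360,365) and (438,370)). Set the tray down.

```bash
python3 -m crank '[[2.7,25,0.6,0.2,0.2,0],[2.7,55,0.6,0.2,0.2,0],[2.7,80,0.6,0.2,0.2,0],[2.7,98,0.6,0.2,0.2,0],[2.7,104,0.6,0.2,0.2,0]]' 0;python3 go.py 544 -176.4 69.5 -103.9
```

```text
t: 16.4
eef_pos: [542.7, -177.6, 73.7]
tcp_rot: [-1.573, -0.0, -1.815]
ft_force: [-0.8, 0.3, -0.1]
opening: 0.146
t 16.4 pos [ 542.7 -177.6   73.7] rpy [ -90.1   -0.  -104. ] F [-0.8  0.3 -0.1] op 0.146 q [-0.43  0.59  1.83 -0.    0.72  1.39]
shift [-1.5  4.2  0.9] turn [ 0.1 -0.1  0. ]
```

```bash
python3 -m crank '[[-1.5,2,0.9,0.1,-0.1,0],[-1.5,4,0.9,0.1,-0.1,0],[-1.5,4.4,0.9,0.1,-0.1,0],[-1.5,4.4,0.9,0.1,-0.1,0],[-1.5,4.4,0.9,0.1,-0.1,0]]' 0;python3 go.py 544 -176.4 69.5 -103.9
```

```text
t: 16.9
eef_pos: [544.2, -176.4, 69.8]
tcp_rot: [-1.571, -0.001, -1.814]
ft_force: [0.9, 1.0, -0.8]
opening: 0.15
t 16.9 pos [ 544.2 -176.4   69.8] rpy [ -90.    -0.  -103.9] F [ 0.9  1.  -0.8] op 0.15 q [-0.43  0.6   1.83 -0.    0.71  1.39]
shift [ 0.   0.3 -0.2] turn [-0. -0.  0.]
```

```bash
python3 -m crank '[[0,0.7,0,0,0,0],[0,0.7,0,0,0,0]]' 0;python3 -m crank '[[0,0,0,0,0,0],[0,0,0,0,0,0],[0,0,0,0,0,0],[0,0,0,0,0,0],[0,0,0,0,0,0]]' 0.6;python3 -m crank '[[0,-30,0,0,0,0],[0,-70,0,0,0,0],[0,-100,0,0,0,0],[0,-100,0,0,0,0]]' 0.6;python3 go.py 543.5 -400.3 170 -5.5
```

```text
t: 17.1
eef_pos: [544.3, -176.5, 69.3]
tcp_rot: [-1.57, -0.001, -1.813]
ft_force: [0.5, -0.6, 0.1]
opening: 0.15
t: 17.6
eef_pos: [544.3, -176.4, 69.3]
tcp_rot: [-1.57, -0.001, -1.813]
ft_force: [-0.2, -0.1, -0.5]
opening: 0.508
t: 18.0
eef_pos: [545.7, -176.9, 173.2]
tcp_rot: [-1.564, -0.002, -1.813]
ft_force: [-0.6, -0.0, 0.4]
opening: 0.598
t 18.0 pos [ 545.7 -176.9  173.2] rpy [-8.960e+01 -1.000e-01 -1.039e+02] F [-0.6 -0.   0.4] op 0.598 q [-0.43  0.46  1.74 -0.    0.93  1.39]
shift [217.3   4.   51.5] turn [ -0.2 -98.4   0.4]
```

```bash
python3 -m crank '[[40,0,10,0,-8,0],[80,0,20,0,-16,0],[120,0,30,0,-24,0],[160,0,40,0,-32,0],[200,2,50,0,-40,0]]' 0.6;python3 go.py 543.5 -400.3 170 -5.5
```

```text
t: 18.5
eef_pos: [545.9, -384.7, 171.2]
tcp_rot: [-1.567, -0.006, -1.11]
ft_force: [0.9, 0.5, 0.4]
opening: 0.602
t 18.5 pos [ 545.9 -384.7  171.2] rpy [-89.8  -0.3 -63.6] F [0.9 0.5 0.4] op 0.602 q [-0.71  0.59  1.5   0.    1.05  0.4 ]
shift [12.9  1.3 -9.1] turn [ -0.1 -58.1   0.4]
```

```bash
python3 -m crank '[[3,0,-2,0,-8,0],[6,0,-4,0,-16,0],[9,0,-7,0,-24,0],[12,0,-9,0,-32,0],[13,1,-9,0,-40,0]]' 0.6;python3 -m crank '[[0,0,0,0,-8,0],[0,0,0,0,-16,0],[0,0,0,0,-18,0],[0,0,0,0,-18,0]]';python3 go.py 543.5 -400.3 83 -5.5
python3 - <<'E'
from h import *
p,d=vision.read_camera("side"); cv2.imwrite("pics/s8.png",cv2.resize(p[230:470,240:540],None,fx=2.5,fy=2.5))
E
```

```text
t: 19.0
eef_pos: [543.2, -400.6, 169.2]
tcp_rot: [-1.571, -0.006, -0.406]
ft_force: [-1.2, -0.3, -1.1]
opening: 0.599
t: 19.4
eef_pos: [543.0, -400.4, 168.2]
tcp_rot: [-1.572, -0.004, -0.092]
ft_force: [0.6, -0.3, 0.4]
opening: 0.602
t 19.4 pos [ 543.  -400.4  168.2] rpy [-90.1  -0.3  -5.3] F [ 0.6 -0.3  0.4] op 0.602 q [-0.73  0.6   1.48  0.    1.05 -0.64]
shift [ 0.1 85.2  0.3] turn [0.1 0.2 0.3]
```

View pics/s8.png

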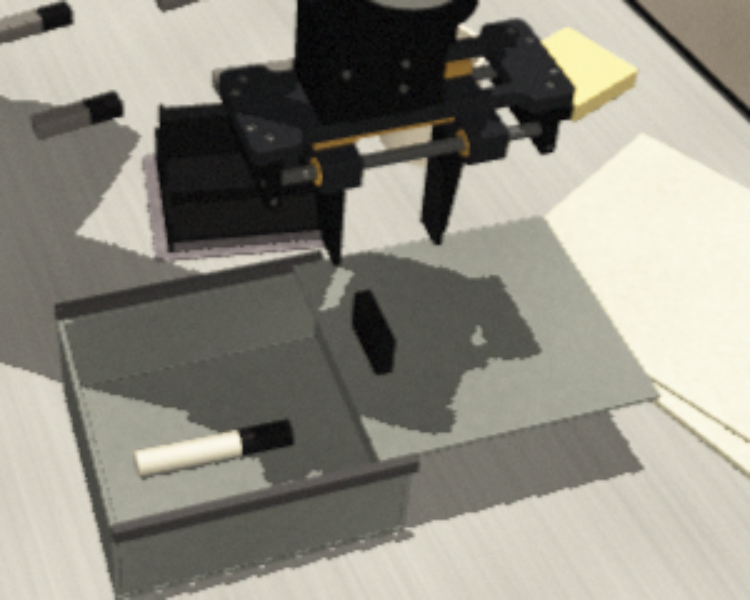

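```bash
python3 -m crank '[[0,40,0,0,0,0],[0,80,0.3,0,0,0],[0,85,0.3,0,0,0],[0,85,0.3,0,0,0]]' 0.5;python3 -m crank '[[0,0,0,0,0,0],[0,0,0,0,0,0],[0,0,0,0,0,0],[0,0,0,0,0,0],[0,0,0,0,0,0]]' 0;python3 -m crank '[[0,0,0,0,0,0],[0,0,0,0,0,0]]' 0; python3 go.py 384 -385.5 83 -5.5
```

```text
t: 19.85
eef_pos: [543.3, -400.1, 82.8]
tcp_rot: [-1.571, -0.003, -0.094]
ft_force: [-0.1, 0.1, -0.2]
opening: 0.499
t: 20.35
eef_pos: [543.4, -400.2, 83.3]
tcp_rot: [-1.571, -0.003, -0.094]
ft_force: [0.1, 0.7, 0.1]
opening: 0.141
t: 20.55
eef_pos: [543.4, -400.2, 83.3]
tcp_rot: [-1.571, -0.003, -0.094]
ft_force: [0.1, -0.5, -0.2]
opening: 0.124
t 20.55 pos [ 543.4 -400.2   83.3] rpy [-90.   -0.2  -5.4] F [ 0.1 -0.5 -0.2] op 0.124 q [-0.73  0.7   1.55  0.    0.89 -0.64]
shift [-160.1   -0.3   -0.3] turn [0.  0.1 0.2]
```

```bash
python3 -m crank '[[-15,0,0,0,0,0],[-40,0,0,0,0,0],[-65,0,0,0,0,0],[-90,0,0,0,0,0],[-115,0,0,0,0,0]]';python3 -m crank '[[-15,0,0,0,0,0],[-25,0,0,0,0,0],[-30,0,0,0,0,0]]' ; python3 go.py 384 -385.5 83 -5.5
```

```text
t: 21.05
eef_pos: [428.3, -389.6, 83.2]
tcp_rot: [-1.572, -0.004, -0.094]
ft_force: [1.2, -3.6, 0.2]
opening: 0.123
t: 21.35
eef_pos: [398.0, -386.8, 83.2]
tcp_rot: [-1.572, -0.004, -0.094]
ft_force: [2.3, 0.3, -1.1]
opening: 0.123
t 21.35 pos [ 398.  -386.8   83.2] rpy [-90.1  -0.3  -5.4] F [ 2.3  0.3 -1.1] op 0.123 q [-0.89  0.56  1.86  0.    0.71 -0.8 ]
shift [-14.1   0.2   0. ] turn [0.1 0.1 0.3]
```

```bash
python3 -m crank '[[-5,0,0,0,0,0],[-9,0,0,0,0,0],[-12,0,0,0,0,0],[-12,0,0,0,0,0]]';python3 -m crank '[[-2,0,0,0,0,0],[-2,0,0,0,0,0]]';python3 -m crank '[[-2,0,0,0,0,0],[-2,0,0,0,0,0]]' ; python3 go.py 384 -385.5 83 -5.5
```

```text
t: 21.75
eef_pos: [385.9, -385.7, 83.2]
tcp_rot: [-1.572, -0.004, -0.094]
ft_force: [-1.9, -0.9, 1.0]
opening: 0.12
t: 21.95
eef_pos: [385.7, -385.8, 83.2]
tcp_rot: [-1.573, -0.007, -0.094]
ft_force: [13.5, 1.4, -5.4]
opening: 0.125
t: 22.15
eef_pos: [385.7, -385.8, 83.2]
tcp_rot: [-1.574, -0.011, -0.095]
ft_force: [14.8, 0.9, -4.6]
opening: 0.124
t 22.15 pos [ 385.7 -385.8   83.2] rpy [-90.2  -0.6  -5.4] F [14.8  0.9 -4.6] op 0.124 q [-0.91  0.55  1.89  0.01  0.69 -0.82]
shift [-1.7  0.2  0.1] turn [0.2 0.1 0.6]
```

```bash
python3 -m crank '[[1,0,0,0,0,0],[1,0,0,0,0,0],[1,0,0,0,0,0]]' 0.4;python3 -m crank '[[0,-35,0,0,0,0],[0,-80,0,0,0,0],[0,-100,0,0,0,0]]' 0.6; python3 go.py 455 -150 180 -85
```

```text
t: 22.45
eef_pos: [386.6, -385.9, 83.2]
tcp_rot: [-1.574, -0.011, -0.094]
ft_force: [0.5, -0.4, -0.4]
opening: 0.322
t: 22.75
eef_pos: [385.9, -386.1, 186.5]
tcp_rot: [-1.577, -0.013, -0.095]
ft_force: [0.3, -0.4, 0.2]
opening: 0.565
t 22.75 pos [ 385.9 -386.1  186.5] rpy [-90.3  -0.7  -5.4] F [ 0.3 -0.4  0.2] op 0.565 q [-0.91  0.41  1.8   0.01  0.93 -0.82]
shift [ 46.4   5.6 241.6] turn [-0.2 79.6  0.9]
```

```bash
python3 -m crank '[[10,0,48,0,8,0],[20,0,95,0,16,0],[30,0,142,0,24,0],[40,0,190,0,32,0],[46,5,235,0,40,0]]';python3 go.py 455 -44 120 -85.5
```

```text
t: 23.25
eef_pos: [452.4, -164.4, 182.0]
tcp_rot: [-1.567, -0.015, -0.773]
ft_force: [1.4, 0.2, 0.5]
opening: 0.604
t 23.25 pos [ 452.4 -164.4  182. ] rpy [-89.8  -0.9 -44.3] F [1.4 0.2 0.5] op 0.604 q [-0.49  0.32  1.95 -0.    0.85  0.29]
shift [-83.1  61.1  87.7] turn [-0.5 41.2  0.7]
```

```bash
python3 -m crank '[[-25,15,25,0,8,0],[-50,30,50,0,16,0],[-75,45,75,0,24,0],[-83,60,88,0,32,0],[-83,61,88,0,40,0.7]]';python3 - <<'E'
from h import *
p,d=vision.read_camera("top"); cv2.imwrite("pics/t9.png",p); np.save("/tmp/t9.npy",d)
C=cloud("top",d); Z=C[...,2]; hi=(Z>8)&(Z<30); hi[330:]=0;hi[:160]=0;hi[:,:80]=0;hi[:,340:]=0
print("pens",*rect("top",hi,16),sep="\n")
R=np.zeros(Z.shape,bool);R[190:280,345:420]=1
print("handle",*rect("top",R&(Z>80)&(Z<110),92),sep="\n")
R[:]=0; R[160:330,440:560]=1; g=p.min(-1)
print("lid",*rect("top",R&(Z>70)&(Z<82)&(g>100),75.5),sep="\n")
E
python3 go.py 455 -44 120 -85.5
```

```text
t: 23.75
eef_pos: [454.4, -41.9, 118.9]
tcp_rot: [-1.565, 0.003, -1.475]
ft_force: [1.4, -0.4, -0.9]
opening: 0.6
pens
((252, 265, 11, 35), 454.7, 91.2, 70.4, 18.9, 5.8)
((133, 264, 74, 57), 438.2, 276.0, 147.5, 102.6, -85.0)
((251, 179, 15, 51), 622.3, 89.3, 110.5, 18.5, 7.5)
((317, 175, 15, 50), 627.8, -51.9, 109.1, 18.6, -9.5)
((113, 172, 78, 76), 616.5, 318.9, 146.7, 137.7, -78.8)
handle
((377, 199, 22, 61), 543.9, -175.8, 122.2, 20.0, -13.9)
lid
((454, 228, 89, 96), 448.6, -393.1, 180.1, 172.1, -5.4)
t 23.8 pos [454.9 -42.9 119.4] rpy [-89.6   0.2 -85. ] F [-0.  -0.1  0.1] op 0.599 q [-0.24  0.4   2.07  0.01  0.67  1.23]
shift [ 1.1 -0.7 -0. ] turn [-0.4  0.5 -0.2]
```

View pics/t9.png

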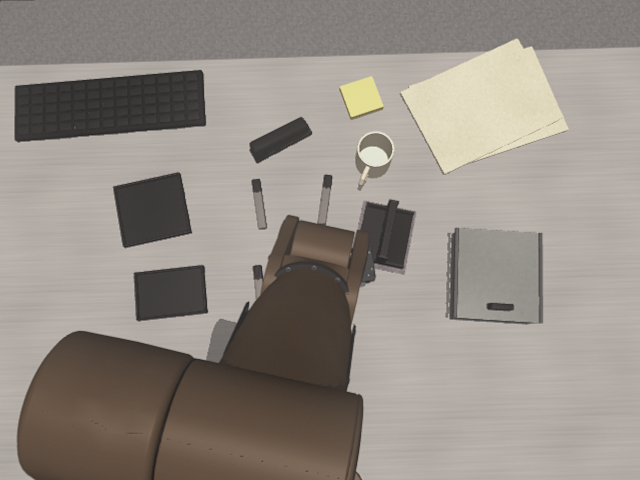

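```bash
python3 -m crank '[[1,40,0,-0.4,0.5,0],[1,80,0,-0.4,0.5,0],[1,105,0,-0.4,0.5,0],[1,116,0,-0.4,0.5,0],[1,116,0,-0.4,0.5,0]]' 0.45;python3 go.py 455 -44 2.5 -85.5
```

```text
t: 24.3
eef_pos: [455.3, -43.6, 2.7]
tcp_rot: [-1.573, 0.004, -1.491]
ft_force: [0.4, -0.5, 0.4]
opening: 0.449
t 24.3 pos [455.3 -43.6   2.7] rpy [-90.1   0.2 -85.4] F [ 0.4 -0.5  0.4] op 0.449 q [-0.24  0.62  2.14  0.01  0.38  1.24]
shift [ 0.4  0.2 -0.4] turn [ 0.1  0.1 -0.2]
```

```bash
python3 -m crank '[[0,0,0,0,0,0],[0,0,0,0,0,0],[0,0,0,0,0,0],[0,0,0,0,0,0],[0,0,0,0,0,0]]' 0;python3 -m crank '[[0,-20,0,0,0,0],[0,-60,0,0,0,0],[0,-80,0,0,0,0]]' 0;python3 go.py 440.1 249.4 90 -85.2
```

```text
t: 24.8
eef_pos: [455.7, -43.7, 3.4]
tcp_rot: [-1.572, 0.004, -1.491]
ft_force: [-0.7, -0.4, 9.2]
opening: 0.183
t: 25.1
eef_pos: [456.3, -44.0, 85.8]
tcp_rot: [-1.57, 0.003, -1.491]
ft_force: [0.6, -0.8, -0.2]
opening: 0.188
t 25.1 pos [456.3 -44.   85.8] rpy [-90.    0.2 -85.4] F [ 0.6 -0.8 -0.2] op 0.188 q [-0.24  0.46  2.09  0.01  0.59  1.24]
shift [-293.8   -3.3    7.3] turn [-0.1 -0.2 -0.2]
```

```bash
python3 -m crank '[[-40,0,1,0,0,0],[-85,0,2,0,0,0],[-130,0,3,0,0,0],[-175,0,4,0,0,0],[-220,0,5,0,0,0]]' 0;python3 -m crank '[[-40,0,1,0,0,0],[-65,0,2,0,0,0],[-74,0,2,0,0,0],[-74,0,2,0,0,0]]' 0;python3 go.py 440.1 249.6 9.5 -85.1
```

```text
t: 25.6
eef_pos: [443.3, 177.5, 86.9]
tcp_rot: [-1.569, 0.003, -1.491]
ft_force: [0.3, -0.3, 0.1]
opening: 0.187
t: 26.0
eef_pos: [439.1, 252.0, 87.3]
tcp_rot: [-1.569, 0.003, -1.489]
ft_force: [-0.9, -0.8, 0.4]
opening: 0.184
t 26.0 pos [439.1 252.   87.3] rpy [-89.9   0.2 -85.3] F [-0.9 -0.8  0.4] op 0.184 q [0.39 0.5  1.98 0.   0.66 1.87]
shift [ 2.7 77.8  0.6] turn [-0.1 -0.2 -0.2]
```

```bash
python3 -m crank '[[2.7,30,0.6,0,0,0],[2.7,60,0.6,0,0,0],[2.7,72,0.6,0,0,0],[2.7,78,0.6,0,0,0],[2.7,78,0.6,0,0,0]]' 0;python3 go.py 440.1 249.6 9 -85.1;python3 -m crank '[[0,0,0,0,0,0],[0,0,0,0,0,0],[0,0,0,0,0,0]]' 0.32;python3 -m crank '[[0,-30,0,0,0,0],[0,-70,0,0,0,0],[0,-80,0,0,0,0]]' 0.4; python3 go.py 454 91.2 80 -84.3
```

```text
t: 26.5
eef_pos: [440.3, 248.9, 9.3]
tcp_rot: [-1.57, 0.003, -1.49]
ft_force: [0.3, 0.0, 0.3]
opening: 0.187
t 26.5 pos [440.3 248.9   9.3] rpy [-89.9   0.2 -85.4] F [0.3 0.  0.3] op 0.187 q [0.38 0.64 2.03 0.01 0.47 1.87]
shift [-0.7  0.3 -0.1] turn [-0.1 -0.3 -0.2]
t: 26.8
eef_pos: [440.6, 249.0, 10.0]
tcp_rot: [-1.569, 0.003, -1.49]
ft_force: [0.4, 0.2, -0.2]
opening: 0.307
t: 27.1
eef_pos: [441.5, 249.3, 93.4]
tcp_rot: [-1.564, 0.005, -1.49]
ft_force: [1.0, 1.0, -0.6]
opening: 0.396
t 27.1 pos [441.5 249.3  93.4] rpy [-89.6   0.3 -85.4] F [ 1.   1.  -0.6] op 0.396 q [0.38 0.49 1.98 0.   0.67 1.87]
shift [158.7  12.6  -0.5] turn [-0.4 -1.1 -0.3]
```

```bash
python3 -m crank '[[40,3,0,0,0,0],[85,6,0,0,0,0],[130,10,0,-0.4,-1,-0.3],[155,14,-2,-0.4,-1,-0.3],[158.7,14,-2,-0.4,-1,-0.3]]' 0.45
python3 - <<'E'
from h import *
p,d=vision.read_camera("side"); cv2.imwrite("pics/s10.png",p)
E
python3 go.py 452.7 91 3.5 -84.4
```

```text
t: 27.6
eef_pos: [452.3, 88.9, 78.2]
tcp_rot: [-1.572, -0.001, -1.475]
ft_force: [-0.1, 0.2, -0.8]
opening: 0.45
t 27.65 pos [452.5  89.7  78.5] rpy [-90.   -0.  -84.5] F [1.3 0.2 0.1] op 0.449 q [ 0.05  0.48  2.09 -0.    0.58  1.53]
shift [-1.3 75.   0.4] turn [ 0.  -0.1  0. ]
```

View pics/s10.png

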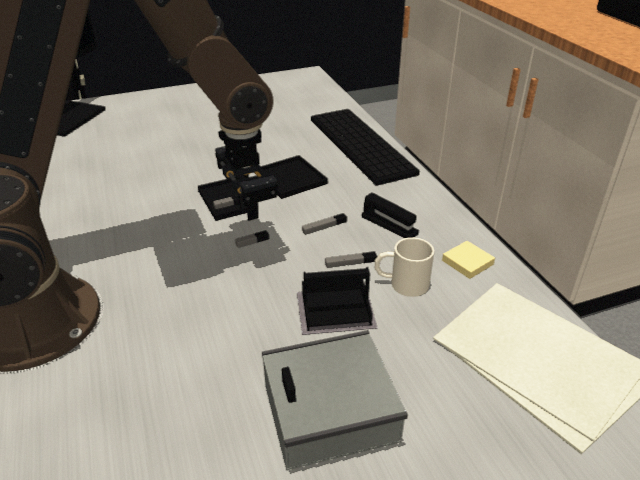

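The first short pen lies in its tray (side pixel (225,202)); pens, tray, mug in place. Grasp the second.

```bash
python3 -m crank '[[-1.3,35,0.4,0,0,0],[-1.3,60,0.4,0,0,0],[-1.3,75,0.4,0,0,0],[-1.3,75,0.4,0,0,0]]' 0.45;python3 -m crank '[[0,0,0,0,0,0],[0,0,0,0,0,0],[0,0,0,0,0,0],[0,0,0,0,0,0],[0,0,0,0,0,0]]' 0;python3 -m crank '[[0,-20,0,0,0,0],[0,-60,0,0,0,0],[0,-80,0,0,0,0]]' 0;python3 go.py 435.9 299.4 85 -85.1
```

```text
t: 28.05
eef_pos: [451.9, 92.0, 2.1]
tcp_rot: [-1.574, -0.0, -1.474]
ft_force: [-0.5, -0.2, -0.4]
opening: 0.448
t: 28.55
eef_pos: [452.3, 92.1, 2.7]
tcp_rot: [-1.573, -0.0, -1.474]
ft_force: [-0.3, 2.1, 8.4]
opening: 0.185
t: 28.85
eef_pos: [452.9, 92.2, 85.0]
tcp_rot: [-1.571, -0.0, -1.474]
ft_force: [-0.1, -0.9, 0.5]
opening: 0.189
t 28.85 pos [452.9  92.2  85. ] rpy [-90.   -0.  -84.5] F [-0.1 -0.9  0.5] op 0.189 q [ 0.06  0.46  2.08 -0.    0.59  1.53]
shift [-207.9   -0.     3.1] turn [-0.   0.6  0. ]
```

```bash
python3 -m crank '[[-45,0,0,0,0,0],[-90,0,1,0,0,0],[-135,0,2,0,0.6,0],[-175,0,3,0,0.6,0],[-208,0,3,0,0.6,0]]' 0;python3 -m crank '[[0,0,0,0,0,0],[0,0,0,0,0,0]]' 0;python3 go.py 435.9 299.4 9 -85.1
```

```text
t: 29.35
eef_pos: [435.4, 301.6, 85.3]
tcp_rot: [-1.57, 0.0, -1.484]
ft_force: [-0.8, -0.2, 0.1]
opening: 0.185
t: 29.55
eef_pos: [434.9, 301.9, 85.3]
tcp_rot: [-1.57, -0.0, -1.482]
ft_force: [0.5, -0.4, -1.2]
opening: 0.186
t 29.55 pos [434.9 301.9  85.3] rpy [-90.   -0.  -84.9] F [ 0.5 -0.4 -1.2] op 0.186 q [ 0.48  0.53  1.92 -0.    0.69  1.96]
shift [ 2.6 76.3  0.7] turn [-0.   0.2  0. ]
```

```bash
python3 -m crank '[[2.6,30,0.7,0,0,0],[2.6,60,0.7,0,0,0],[2.6,71,0.7,0,0,0],[2.6,76.5,0.7,0,0,0],[2.6,76.5,0.7,0,0,0]]' 0;python3 -m crank '[[0,0,0,0,0,0],[0,0,0,0,0,0],[0,0,0,0,0,0]]' 0.32;python3 -m crank '[[0,-30,0,0,0,0],[0,-70,0,0,0,0],[0,-80,0,0,0,0]]' 0.4; python3 go.py 622.3 89.3 80 -82.5
```

```text
t: 30.05
eef_pos: [436.2, 298.9, 9.0]
tcp_rot: [-1.57, -0.0, -1.483]
ft_force: [-0.7, -0.1, -0.2]
opening: 0.186
t: 30.35
eef_pos: [436.5, 299.0, 9.7]
tcp_rot: [-1.569, 0.0, -1.483]
ft_force: [0.0, -0.3, 0.4]
opening: 0.315
t: 30.65
eef_pos: [437.5, 299.7, 93.4]
tcp_rot: [-1.565, 0.002, -1.483]
ft_force: [-0.8, 0.7, -0.6]
opening: 0.397
t 30.65 pos [437.5 299.7  93.4] rpy [-89.6   0.1 -84.9] F [-0.8  0.7 -0.6] op 0.397 q [ 0.48  0.52  1.92 -0.    0.7   1.96]
shift [225.9  13.9 165.5] turn [-0.4 -2.5 -0.1]
```

```bash
python3 -m crank '[[40,2,29,0,0,0],[80,5,58,0,-1,0],[120,8,87,0,-2,0],[160,11,116,0,-2.5,0],[200,14,145,0,-2.5,0]]' 0.45; python3 -m crank '[[22,0,20,0,0,0],[26,0,20,0,0,0]]'
python3 - <<'E'
from h import *
p,d=vision.read_camera("top"); cv2.imwrite("pics/t11.png",p)
C=cloud("top",d); Z=C[...,2]; hi=(Z>8)&(Z<30); hi[330:]=0;hi[:160]=0;hi[:,:80]=0;hi[:,340:]=0
print("pens",*rect("top",hi,16),sep="\n")
E
python3 go.py 622.3 89.3 3 -82.5
```

```text
t: 31.15
eef_pos: [600.6, 111.6, 79.7]
tcp_rot: [-1.564, 0.002, -1.439]
ft_force: [0.7, 0.7, -0.0]
opening: 0.448
t: 31.35
eef_pos: [626.2, 85.7, 79.4]
tcp_rot: [-1.563, 0.002, -1.442]
ft_force: [-0.3, 0.2, -0.4]
opening: 0.452
pens
((317, 175, 15, 50), 627.4, -51.9, 110.0, 18.3, -9.1)
((113, 172, 72, 76), 616.2, 319.4, 147.7, 138.0, -78.8)
t 31.4 pos [624.5  86.6  79.3] rpy [-89.6   0.1 -82.6] F [-0.6 -0.4 -0.7] op 0.45 q [0.03 0.65 1.67 0.   0.81 1.47]
shift [-2.8 76.3 -2.3] turn [-0.4 -0.1 -0.1]
```

View pics/t11.png

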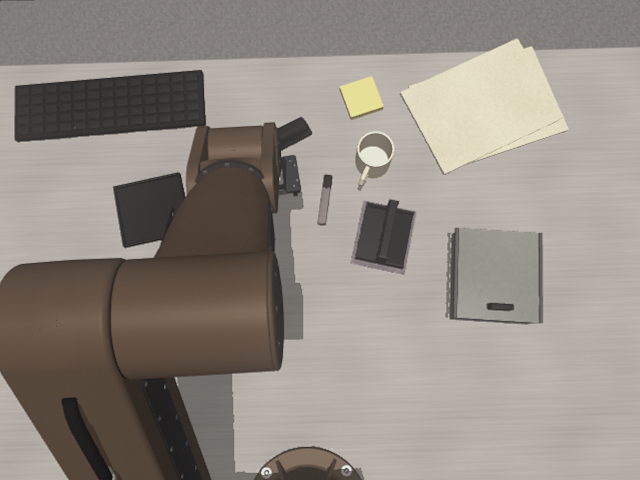

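```bash
python3 -m crank '[[-2.8,35,-2.3,-0.4,0,0],[-2.8,60,-2.3,-0.4,0,0],[-2.8,76,-2.3,-0.4,0,0],[-2.8,76,-2.3,-0.4,0,0]]' 0.45;python3 go.py 622.3 89.3 3 -82.5; python3 -m crank '[[0,0,0,0,0,0],[0,0,0,0,0,0],[0,0,0,0,0,0],[0,0,0,0,0,0],[0,0,0,0,0,0]]' 0;python3 -m crank '[[0,-20,0,0,0,0],[0,-60,0,0,0,0],[0,-80,0,0,0,0]]' 0;python3 go.py 621.5 293.5 85 -78.8
```

```text
t: 31.8
eef_pos: [621.3, 90.2, 2.0]
tcp_rot: [-1.573, 0.002, -1.44]
ft_force: [0.6, -0.3, 0.2]
opening: 0.451
t 31.8 pos [621.3  90.2   2. ] rpy [-90.1   0.1 -82.5] F [ 0.6 -0.3  0.2] op 0.451 q [0.04 0.76 1.71 0.   0.67 1.48]
shift [ 1.  -1.   0.9] turn [ 0.1 -0.  -0.1]
t: 32.3
eef_pos: [621.4, 90.3, 2.5]
tcp_rot: [-1.573, 0.002, -1.44]
ft_force: [-0.7, 0.6, 4.1]
opening: 0.187
t: 32.6
eef_pos: [622.3, 90.1, 85.0]
tcp_rot: [-1.57, 0.002, -1.44]
ft_force: [0.5, -0.5, 0.4]
opening: 0.184
t 32.6 pos [622.3  90.1  85. ] rpy [-90.    0.1 -82.5] F [ 0.5 -0.5  0.4] op 0.184 q [0.04 0.64 1.67 0.   0.83 1.48]
shift [-201.8    0.4   25.7] turn [-0.  -3.7 -0.1]
```

```bash
python3 -m crank '[[-40,0,5,0,-1,0],[-85,0,10,0,-2,0],[-130,0,16,0,-3,0],[-172,0,22,0,-3.7,0],[-202,0,26,0,-3.7,0]]' 0;python3 -m crank '[[0,0,0,0,0,0],[0,0,0,0,0,0]]' 0;python3 go.py 621.5 293 8.7 -78.8
```

```text
t: 33.1
eef_pos: [621.4, 296.4, 85.5]
tcp_rot: [-1.57, 0.002, -1.374]
ft_force: [0.9, -0.6, 0.3]
opening: 0.186
t: 33.3
eef_pos: [621.0, 296.8, 85.3]
tcp_rot: [-1.57, 0.002, -1.373]
ft_force: [-0.1, -0.3, 0.7]
opening: 0.182
t 33.3 pos [621.  296.8  85.3] rpy [-90.    0.1 -78.6] F [-0.1 -0.3  0.7] op 0.182 q [0.35 0.71 1.51 0.   0.92 1.72]
shift [ 4.  76.6 -0.3] turn [-0.   0.2 -0.1]
```

```bash
python3 -m crank '[[4,30,-0.3,0,0.2,0],[4,60,-0.3,0,0.2,0],[4,71,-0.3,0,0.2,0],[4,77,-0.3,0,0.2,0],[4,77,-0.3,0,0.2,0]]' 0;python3 -m crank '[[0,0,0,0,0,0],[0,0,0,0,0,0],[0,0,0,0,0,0]]' 0.32;python3 -m crank '[[0,-30,0,0,0,0],[0,-70,0,0,0,0],[0,-80,0,0,0,0]]' 0.4; python3 go.py 627.5 -52 85 -99.4
```

```text
t: 33.8
eef_pos: [621.9, 292.3, 8.6]
tcp_rot: [-1.57, 0.002, -1.377]
ft_force: [-0.9, 0.6, -0.7]
opening: 0.187
t: 34.1
eef_pos: [622.2, 292.4, 9.4]
tcp_rot: [-1.569, 0.002, -1.377]
ft_force: [0.3, 0.5, 0.5]
opening: 0.313
t: 34.4
eef_pos: [623.7, 292.9, 94.0]
tcp_rot: [-1.563, 0.003, -1.377]
ft_force: [0.5, 0.6, -0.4]
opening: 0.398
t 34.4 pos [623.7 292.9  94. ] rpy [-89.5   0.2 -78.9] F [ 0.5  0.6 -0.4] op 0.398 q [0.34 0.7  1.51 0.   0.93 1.72]
shift [339.1   7.5 -62.9] turn [-0.4 20.5 -0.2]
```

```bash
python3 -m crank '[[45,0,-8,0,4,0],[90,0,-16,0,8,0],[135,0,-24,0,12,0],[180,0,-32,0,16,0],[220,3,-40,0,20,0]]' 0.45
python3 - <<'E'
from h import *
d=np.load("/tmp/top0.npy"); C=cloud("top",d); q=C[165:190,355:375].reshape(-1,3); q=q[q[:,2]>12]
print("mug handle top view: xmin",np.sort(q[:,0])[:5].round(), q[q[:,0]<690].min(0).round(),q[q[:,0]<690].max(0).round())
d=np.load("/tmp/side0.npy"); C=cloud("side",d); q=C[248:285,374:394].reshape(-1,3); q=q[q[:,2]>12]
print("side",q.min(0).round(),q.max(0).round())
p,d=vision.read_camera("top")
C=cloud("top",d); Z=C[...,2]; hi=(Z>8)&(Z<30); hi[330:]=0;hi[:160]=0;hi[:,:215]=0;hi[:,340:]=0
print("pens",*rect("top",hi,16),sep="\n")
E
python3 go.py 627.5 -52 85 -99.4
```

```text
t: 34.9
eef_pos: [626.9, 67.3, 90.4]
tcp_rot: [-1.563, 0.006, -1.729]
ft_force: [0.6, 0.1, 0.2]
opening: 0.448
mug handle top view: xmin [316. 645. 645. 646. 646.] [ 316. -160.   13.] [ 690.  -45. 1280.]
side [ 231. -937.   12.] [685. -55. 784.]
pens
((317, 175, 15, 51), 627.0, -51.8, 110.7, 18.3, -9.1)
t 34.95 pos [626.7  62.3  89.6] rpy [-89.6   0.3 -99.5] F [ 1.7 -4.   0.8] op 0.448 q [-0.01  0.64  1.67  0.    0.83  1.73]
shift [112.7   4.3  19.5] turn [-0.4 -0.1 -0.3]
```

```bash
python3 go.py 612.5 -49.5 60 -99.3; python3 -m crank '[[40,10,1,0,0,0],[80,20,2,0,0,0],[108,30,4,-0.4,0,-0.3],[112,30,4.5,-0.4,0,-0.3]]' 0.45;  python3 go.py 612.5 -49.5 3 -99.3;python3 - <<'E'
from h import *
p,d=vision.read_camera("side"); cv2.imwrite("pics/s12.png",cv2.resize(p[130:370,180:480],None,fx=2.5,fy=2.5))
E
```

```text
t 34.95 pos [626.7  62.3  89.6] rpy [-89.6   0.3 -99.5] F [ 1.7 -4.   0.8] op 0.448 q [-0.01  0.64  1.67  0.    0.83  1.73]
shift [112.8  29.2   4.2] turn [-0.4 -0.2 -0.3]
t: 35.35
eef_pos: [612.2, -51.4, 57.9]
tcp_rot: [-1.573, -0.001, -1.739]
ft_force: [-1.0, 0.8, -0.5]
opening: 0.45
t 35.35 pos [612.2 -51.4  57.9] rpy [-90.1  -0.1 -99.6] F [-1.   0.8 -0.5] op 0.45 q [-0.19  0.66  1.72 -0.    0.76  1.55]
shift [-2.  54.9  0.1] turn [ 0.1 -0.3  0.1]
```

View pics/s12.png

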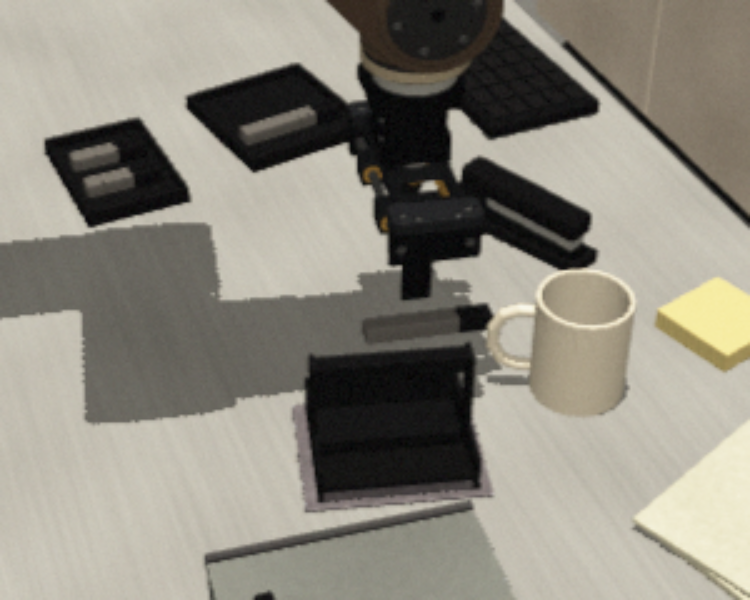

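```bash
python3 -m crank '[[-2,30,0,0,-0.3,0],[-2,48,0,0,-0.3,0],[-2,54.5,0,0,-0.3,0],[-2,54.5,0,0,-0.3,0]]' 0.45;  python3 go.py 612.5 -49.5 3 -99.3; python3 -m crank '[[0,0,0,0,0,0],[0,0,0,0,0,0],[0,0,0,0,0,0],[0,0,0,0,0,0],[0,0,0,0,0,0]]' 0;python3 -m crank '[[0,-20,0,0,0,0],[0,-60,0,0,0,0],[0,-80,0,0,0,0]]' 0;python3 go.py 597.5 339 85 -78.8
```

```text
t: 35.8
eef_pos: [612.8, -47.4, 3.8]
tcp_rot: [-1.573, -0.001, -1.732]
ft_force: [-0.3, -0.2, 0.5]
opening: 0.449
t 35.8 pos [612.8 -47.4   3.8] rpy [-90.1  -0.  -99.2] F [-0.3 -0.2  0.5] op 0.449 q [-0.18  0.74  1.75 -0.    0.65  1.55]
shift [2.1 0.8 0. ] turn [0.1 0.1 0. ]
t: 36.3
eef_pos: [613.1, -47.4, 4.4]
tcp_rot: [-1.572, -0.001, -1.732]
ft_force: [-1.3, 0.6, 5.6]
opening: 0.188
t: 36.6
eef_pos: [613.9, -47.6, 86.9]
tcp_rot: [-1.57, -0.001, -1.732]
ft_force: [0.6, 0.2, -1.0]
opening: 0.188
t 36.6 pos [613.9 -47.6  86.9] rpy [-90.   -0.  -99.2] F [ 0.6  0.2 -1. ] op 0.188 q [-0.18  0.62  1.7  -0.    0.81  1.55]
shift [-378.9    1.6  -78.3] turn [ -0.  -20.4   0.1]
```

```bash
python3 -m crank '[[-40,0,-8,0,-2,0],[-85,0,-17,0,-6,0],[-130,0,-26,0,-10,0],[-175,0,-36,0,-14,0],[-220,0,-45,0,-18,0]]' 0;python3 -m crank '[[-40,0,0,0,-2,0],[-80,0,0,0,-2,0],[-120,0,0,0,-2,0],[-145,0,0,0,-2.4,0],[-145,0,0,0,-2.4,0]]' 0;python3 go.py 597.6 339.2 85 -78.8
```

```text
t: 37.1
eef_pos: [604.5, 178.5, 86.8]
tcp_rot: [-1.57, -0.001, -1.416]
ft_force: [0.0, -0.3, -0.5]
opening: 0.186
t: 37.6
eef_pos: [581.0, 324.7, 86.4]
tcp_rot: [-1.57, -0.001, -1.37]
ft_force: [0.0, -0.1, -0.5]
opening: 0.186
t 37.6 pos [581.  324.7  86.4] rpy [-90.   -0.  -78.5] F [ 0.  -0.1 -0.5] op 0.186 q [ 0.41  0.68  1.57 -0.    0.89  1.78]
shift [-10.9   1.5  19.2] turn [-0.   0.3  0. ]
```

```bash
python3 -m crank '[[-8,0,12,0,0.3,0],[-10.9,1,19,0,0.3,0],[-10.9,1,19,0,0.3,0],[-10.9,1,19,0,0.3,0]]' 0;python3 go.py 597.6 339.2 9.8 -78.8
```

```text
t: 38.0
eef_pos: [597.5, 338.1, 85.2]
tcp_rot: [-1.571, -0.001, -1.376]
ft_force: [-0.1, 0.4, 0.1]
opening: 0.189
t 38.0 pos [597.5 338.1  85.2] rpy [-90.   -0.1 -78.8] F [-0.1  0.4  0.1] op 0.189 q [ 0.42  0.71  1.51 -0.    0.92  1.8 ]
shift [-1.1 75.4  0.3] turn [ 0.  -0.   0.1]
```

```bash
python3 -m crank '[[-1,30,0.3,0,0,0],[-1,60,0.3,0,0,0],[-1,70,0.3,0,0,0],[-1,75.4,0.3,0,0,0],[-1,75.4,0.3,0,0,0]]' 0;python3 -m crank '[[0,0,0,0,0,0],[0,0,0,0,0,0],[0,0,0,0,0,0]]' 0.32;python3 -m crank '[[0,-30,0,0,0,0],[0,-70,0,0,0,0],[0,-100,0,0,0,0],[0,-130,0,0,0,0]]' 0.4; python3 go.py 450 50 180 -78
```

```text
t: 38.5
eef_pos: [597.8, 338.8, 10.3]
tcp_rot: [-1.571, -0.001, -1.376]
ft_force: [-0.7, 0.0, -0.9]
opening: 0.187
t: 38.8
eef_pos: [598.1, 339.0, 11.1]
tcp_rot: [-1.57, -0.001, -1.376]
ft_force: [0.7, 0.2, -0.3]
opening: 0.312
t: 39.2
eef_pos: [597.9, 339.0, 143.0]
tcp_rot: [-1.569, -0.0, -1.376]
ft_force: [0.1, 1.0, 0.5]
opening: 0.401
t 39.2 pos [597.9 339.  143. ] rpy [-89.9  -0.  -78.9] F [0.1 1.  0.5] op 0.401 q [ 0.42  0.65  1.47 -0.    1.02  1.8 ]
shift [ 255.   -37.3 -200.9] turn [-0.1 -0.9  0. ]
```

Move clear and check.

```bash
python3 -m crank '[[40,-20,-30,0,0,0],[80,-40,-60,0,0,0],[120,-40,-90,0,0,0],[160,-40,-120,0,0,0],[200,-40,-150,0,0,0]]' 0.4;python3 -m crank '[[40,0,-30,0,0,0],[80,0,-40,0,0,0],[120,0,-40,0,0,0],[160,0,-40,0,0,0],[160,0,-40,0,0,0]]'
python3 - <<'E'
from h import *
p,d=vision.read_camera("top"); cv2.imwrite("pics/t13.png",p)
C=cloud("top",d); Z=C[...,2]; g=cv2.cvtColor(p,cv2.COLOR_BGR2GRAY)
R=np.zeros(Z.shape,bool);R[165:330,105:215]=1
print("pens",*rect("top",R&(g>85)&(Z>10)&(Z<35),21),sep="\n")
print("rows",*rect("top",R&(g<120),16),sep="\n")
q,d=vision.read_camera("side"); cv2.imwrite("pics/s13.png",q)
C2=cloud("side",d)
E
```

```text
t: 39.7
eef_pos: [491.7, 119.5, 183.4]
tcp_rot: [-1.567, -0.001, -1.376]
ft_force: [0.9, -1.2, 0.1]
opening: 0.397
t: 40.2
eef_pos: [484.4, -48.8, 183.9]
tcp_rot: [-1.566, -0.002, -1.38]
ft_force: [-0.2, 0.2, -0.9]
opening: 0.4
pens
((135, 297, 1, 16), 414.3, 345.5, 30.9, 0.0, 1.7)
((154, 288, 10, 24), 423.3, 297.2, 46.7, 17.3, 5.0)
((178, 286, 10, 23), 426.5, 247.4, 45.8, 17.2, 4.3)
((134, 282, 1, 13), 448.5, 348.6, 25.0, 0.0, 1.7)
((135, 198, 13, 38), 599.9, 338.6, 81.3, 16.9, 10.8)
((158, 193, 14, 38), 609.8, 289.6, 80.9, 17.2, 11.1)
rows
((134, 265, 74, 57), 437.5, 274.7, 148.8, 102.7, -85.1)
((113, 172, 79, 76), 616.3, 317.3, 148.4, 139.6, -78.8)
```

View pics/t13.png

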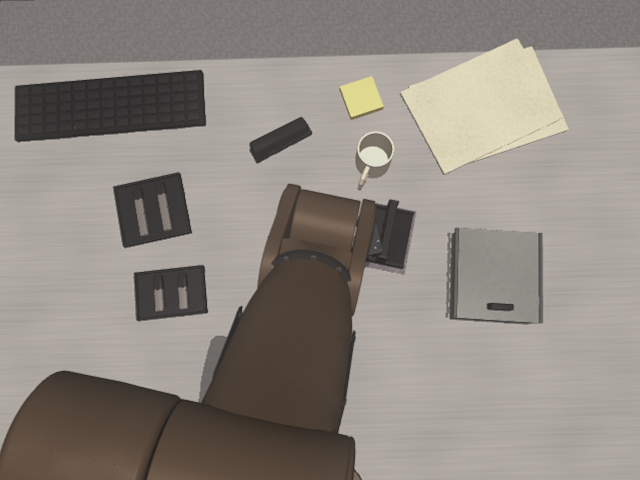

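View pics/s13.png

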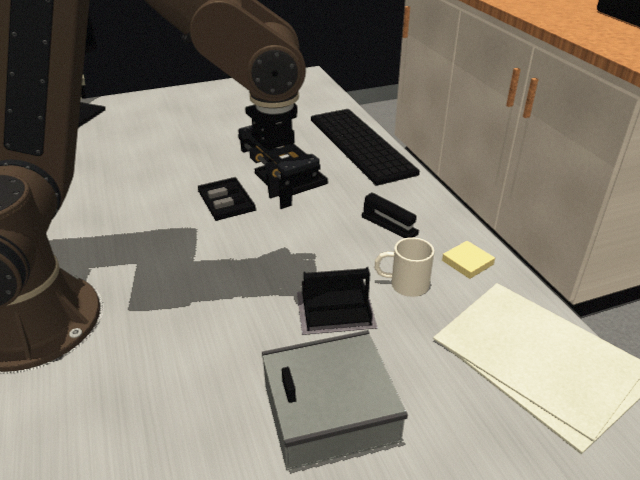

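Run:
```python
from h import *
print(np.abs(env.state()["qvel"]).max())
job.job_done()
```

```text
0.03803539946181363
the job is handed in; nothing more can be done
```

I finished the pen changeover and handed the job in at about 40 s. No verdict is reported, but my last measurements showed nothing out of place.

- **Lid:** I slid it open to about 160 mm by its knob. At the end I pushed it shut until the force rose to about 15 N, which I took as the stop, and backed off about 1 mm before releasing it. The top view after that put the shut lid on the box centre I had worked out.
- **Tip tray:** I lifted it level, tipped it over the box to about 45–48 degrees, and held it there. The top view showed both markers in the box, and no third was present. I set the tray back at its starting pose and released it. The handle then measured within about 1 mm of the pad's middle and in line with it.
- **Highlighters:** the two long and two short ones lie flat in their own trays. Each is within a few mm of mid-length and about 1 degree of lengthwise.
- **Mug and stapler:** I judged these by eye in the final pictures, which show them where they were. I did not measure them.

One wrist reading of 8–9 N came up while gripping the short pens, probably the fingertips touching the desk. No check failed, and I saw no highlighter knocked aside.

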